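# Rebuild the three-leg teaching transformer

## Task

Make up the teaching transformer: swing the steel yoke arm by its orange knob out to its open stop, put one white insulating collar on every core leg, right down on the coloured plate, then fit each coil laid out on the bench on the leg of its own colour, down on the collar. A leg whose coil is missing gets its collar only. When all are fully home, swing the yoke arm shut over the legs, right to its stop, let go, and leave the other things on the bench where they are.

Things in the scene. Friction and masses are not known exactly. Their poses are not given: they have to be found in the camera images.
- board: the trainer's white perforated board, fixed to the bench, 140 x 340 x 30 mm high; origin: centre of its underside; long side along its y. Three core legs stand on it at x = 0, y = +45, -35, -115 mm (which colour stands where differs from start to start) and the yoke arm's pivot post (diameter 32 mm) at y = +130 mm
- yoke_pivot (a point): point on the yoke arm's vertical hinge axis, at the height of the arm's top face (126 mm above the bench)
- yoke_knob (a point): top centre of the orange upright knob on the yoke arm: diameter 22 mm, 45 mm tall, standing on the arm's top face (top 171 mm above the bench), 125 mm from the hinge axis. Grip it from above; it may turn in the fingers
- yoke (a joint): angle (rad) of the steel yoke arm, swinging level about its pivot: 0 (stop) = shut over all three legs, along the board's -y; grows anticlockwise from above, away from the robot, to a stop at 1.3 (open). Starts at 0 to 0.45, stays where left, needs 2 to 4 N at the knob. Arm 26 mm wide, 20 mm thick, reaches 269 mm from the axis; underside 70 mm above the coloured plates
- leg_red_foot (a point): foot of the steel core leg on the red plate: on the leg's axis at the top face of the plate (36 mm above the bench). The leg is an upright rod of diameter 22 mm that rises 65 mm above this point, its top 5 mm tapered; the red plate is 70 x 70 x 6 mm. Axes as the board's
- coil_red: transformer coil on a bobbin with red end flanges and a copper winding between them: flange diameter 60 mm, winding 55 mm, 40 mm tall, each flange 8 mm thick, through bore 27 mm, about 0.3 kg, standing on a flange on the bench; origin at the centre of its underside, z along the bore. The same either end up. May be absent (2 or 3 of the three coils are there)
- leg_yellow_foot (a point): foot of the steel core leg on the yellow plate: on the leg's axis at the top face of the plate (36 mm above the bench). The leg is an upright rod of diameter 22 mm that rises 65 mm above this point, its top 5 mm tapered; the yellow plate is 70 x 70 x 6 mm. Axes as the board's
- coil_yellow: transformer coil on a bobbin with yellow end flanges and a copper winding between them: flange diameter 60 mm, winding 55 mm, 40 mm tall, each flange 8 mm thick, through bore 27 mm, about 0.3 kg, standing on a flange on the bench; origin at the centre of its underside, z along the bore. The same either end up. May be absent (2 or 3 of the three coils are there)
- leg_blue_foot (a point): foot of the steel core leg on the blue plate: on the leg's axis at the top face of the plate (36 mm above the bench). The leg is an upright rod of diameter 22 mm that rises 65 mm above this point, its top 5 mm tapered; the blue plate is 70 x 70 x 6 mm. Axes as the board's
- coil_blue: transformer coil on a bobbin with blue end flanges and a copper winding between them: flange diameter 60 mm, winding 55 mm, 40 mm tall, each flange 8 mm thick, through bore 27 mm, about 0.3 kg, standing on a flange on the bench; origin at the centre of its underside, z along the bore. The same either end up. May be absent (2 or 3 of the three coils are there)
- collar_1: white plastic insulating collar (the three are alike): outer diameter 56 mm, bore 27 mm, 20 mm tall, about 0.06 kg, lying flat on the bench; origin at the centre of its underside, z along the bore
- collar_2: white plastic insulating collar (the three are alike): outer diameter 56 mm, bore 27 mm, 20 mm tall, about 0.06 kg, lying flat on the bench; origin at the centre of its underside, z along the bore
- collar_3: white plastic insulating collar (the three are alike): outer diameter 56 mm, bore 27 mm, 20 mm tall, about 0.06 kg, lying flat on the bench; origin at the centre of its underside, z along the bore
- screw_jar: bystander: amber glass jar of screws, diameter 56, 55 mm tall; origin at underside centre
- capacitor: bystander: green-sleeved can capacitor, diameter 54, 50 mm tall, two brass terminals; origin at underside centre
- multimeter: bystander: red hand multimeter lying flat, 150 x 80 x 36 mm; origin at underside centre, length along x
- mouse: bystander: black computer mouse, 100 x 58 x 30 mm; origin at underside centre, length along x
- mug: bystander: blue mug, diameter 80, 90 mm tall, handle to +y; origin at underside centre
- driver: bystander: screwdriver lying flat, 200 mm long along its x, origin at mid-length on its underside; the red handle (diameter 26 mm) is the half towards -x
There are look-alikes about, which are no part of the job. What is shaped like the coil_blue but brown is not meant. What is shaped like the coil_red but black is not meant.

How it is judged:
By the outcome, as a careful person would: the job done as asked, in the order asked, and still so for the second after the job is handed in, with the robot touching nothing.
Of coil_red, coil_yellow, coil_blue only 2 to 3 are there at a start; the rules pass over those that are not, and their reading is None.
At some moment in a run one of coil_red, coil_yellow, coil_blue, collar_1, collar_2, collar_3 may be knocked a few centimetres aside while the robot is not near it.
It also fails if it takes over 210 s, if anything falls off the work surface, if the arm or the gripper's body presses on something with over 40 N, if the wrist force passes 120 N, or if a joint passes its speed limit or range.

## Robot

A 6-joint arm with a two-finger parallel gripper is mounted at the origin on the work surface. World frame = base frame: x ahead of the robot, y to its left, z up, the work surface at z = 0. Lengths are in mm, angles in degrees, forces in N, time in s.
With the tool pointing down it reaches from about 350 to 850 mm from the base axis. Payload 8.1 kg.
Tool frame: the origin (TCP) lies on the centre line of the jaws, within the pads' length; the fingertips stand 14 mm ahead of it and the grasp point (between the pads) lies 5 mm behind it; z points along the fingers, y is the line along which they close (so a half turn about z gives the same grasp; the last joint's range is limited). The gripper opens to 85 mm and grips with 20 to 120 N. Pads are 22 mm wide; open, the fingers measure 114 mm over their backs; the gripper's body (76 mm by 85 mm) begins 54 mm behind the grasp point. The pads swing forward as they close: fully open they stand 13 mm farther back than shut.
Start: joints at [-74.909, 7.471, 85.268, -0, 87.261, -4.893], TCP at [205.082, -563.868, 245.292] pointing down, gripper open.
Joint ranges: [-169.43, 169.43], [-51.17, 129.36], [1.28, 143.12], [-76.62, 256.62], [0, 156.53], [-152.29, 152.29]. Speed limits (degrees/s): [136.94, 136.94, 159.86, 180, 180, 180].

## Interface

Orientations are given as [roll, pitch, yaw] about the fixed x, y, z axes, in that order (R = Rz(yaw) Ry(pitch) Rx(roll)).
In Python, from bench import sense, snapshot, camera_info, hand_in gives the robot as it stands. The module is installed in compiled form; this text tells all that it offers.
- The arm moves only by the tool apply_moves, never from a script. Its argument "deltas" is a list of rows, each a list of 7 numbers: the shift along the tool's x, y, z scaled (see below), then the turn, a rotation vector about the tool's x, y, z scaled (see below), then the opening, from 0 (shut) to 1 (fully open). In form: [[dx, dy, dz, ax, ay, az, claw], ...]. A call has 1 to 8 rows; each row shifts and turns the commanded pose from where the row before left it, along the tool's axes as they then stand; what a row does not reach is not made up. The controller multiplies each number of a shift by 0.03 m and each number of a turn by 0.08 rad. A row lasts 1/8 s, in which the tool goes at most 62.5 mm and 10.7 degrees, less where a joint would pass 70% of its speed; a pose out of reach is approached as far as the arm can. A call with a number of a shift or a turn outside -1 to 1 is refused whole. A call with a gripper value outside its range is refused whole. The fingers move at their own pace and stop on an object; "grip_force" is the grip in N (left out, the last holds). Time passes only in rows, so rows that do not move let the fingers close. It gives the time, the measured TCP pose, the force, the opening and the grip force at its end, in the units of the state.
- sense(): the state, without advancing time (a new reading comes with each control period).
- snapshot(name): name is "scene" or "side" or "wrist"; returns the picture (480x640x3 uint8, red, green, blue); there is no depth.
- camera_info(name): a dict with "vertical_fov" (degrees; the focal length in pixels is half the picture's height over the tangent of half this angle, whatever the lens; pixels are square), "cx", "cy" (the principal point, pixels), "origin" and "rotation" of the camera in the world; the wrist camera has in their place "tool_from_camera" (4x4, takes a point from camera to tool coordinates, whose origin is the TCP and whose axes are the flange's). Camera axes: x right, y up, looking along -z (the intrinsics and any distortion apply to the point x, -y, -z); pixel columns grow to the right and rows downward; lengths in mm; the calibration is good to about 2 mm. A picture is of the moment at which its call begins: read the wrist's pose just before it. camera_info takes no time and is no camera call.
- hand_in(): hands the job in; it is judged then, once.
The state is a dict: "time": time; "joint_pos": joint angles; "qd": joint speeds; "joint_efforts": joint torques, N m; "tool_pos": TCP position; "tcp_rot": TCP orientation; "ft_force": force on the tool from outside, world axes, zero at the start; "wrist_torque": the same for the moment, N m; "finger_gap": finger opening in mm; "grip_force": force on a finger pad.
Only numpy, scipy, OpenCV 4.12 (cv2) and the standard library are available. Lean on these libraries where they do the work, as an engineer would, in place of code of your own. Each camera call takes 0.05 s, during which the arm holds its last target. There are 200 camera calls.

## Working session

There is one attempt and no reset: what is moved stays moved. The work goes in short steps, Python scripts to look and compute and a tool call to move; the robot and the scene stay as the last step left them, time stands still between calls to the robot, and variables do not carry over. Pictures are saved under pics/ and viewed, at most 14 in all, crops included, and the job is handed in when it is done.

Besides the shell and the picture viewer there is one more tool, called after "Request:" by a JSON object that holds its "op" and its "data". apply_moves: Moves the arm, as the interface text tells. Its arguments: {"type":"object","properties":{"deltas":{"type":"array"},"grip_force":{"type":"number"}},"required":["deltas"]}

```bash
mkdir -p pics
python3 - <<'E'
from bench import *
import cv2,numpy as np
print(sense())
for n in("scene","side","wrist"):
    print(n,camera_info(n))
    cv2.imwrite(f"pics/{n}0.png",snapshot(n)[:,:,::-1])
E
```

```text
{'time': 0.0, 'joint_pos': array([-7.49084942e+01,  7.51836663e+00,  8.53298884e+01,  1.40275344e-03,
        8.72618846e+01, -4.89076941e+00]), 'qd': array([-0.06670799, -0.00478471,  0.02826283,  0.00211973, -0.05851056,
       -0.01724278]), 'joint_efforts': array([ 7.62177533e-04, -5.69394064e+01, -5.00559926e+01, -2.25147169e-04,
        1.45479647e-02, -2.40830281e-05]), 'tool_pos': array([ 204.94994545, -563.34353926,  244.20460715]), 'tcp_rot': array([-1.79890381e+02, -1.07860197e-02,  1.99821965e+01]), 'ft_force': array([ 0.95009737,  0.0403773 , -0.62821865]), 'wrist_torque': array([-0.03230266,  0.02611141,  0.05099615]), 'grip_force': 0.0, 'finger_gap': 85.30089823126227}
scene {'vertical_fov': 49.15827646400967, 'cx': 313.7974006052764, 'cy': 234.40189774780316, 'origin': array([1328.28162805, -640.92075049, 1041.20371659]), 'rotation': array([46.76963442, -1.20947804, 53.64951907])}
side {'vertical_fov': 56.855349840502605, 'cx': 325.39920777149194, 'cy': 232.99314120017937, 'origin': array([215.8498456 , 710.08147215, 766.44198317]), 'rotation': array([  51.6975326 ,    0.24889469, -156.60750841])}
wrist {'vertical_fov': 65.68112168045, 'cx': 317.623559563956, 'cy': 236.75800792467277, 'tool_from_camera': array([[ 1.10948212e-03,  9.51475028e-01,  3.07723968e-01,
         8.03746079e+01],
       [ 9.99999317e-01, -9.42596367e-04, -6.90958379e-04,
         8.25858931e-01],
       [-3.67370149e-04,  3.07724524e-01, -9.51475424e-01,
        -1.28709829e+02],
       [ 0.00000000e+00,  0.00000000e+00,  0.00000000e+00,
         1.00000000e+00]])}
```

View pics/scene0.png

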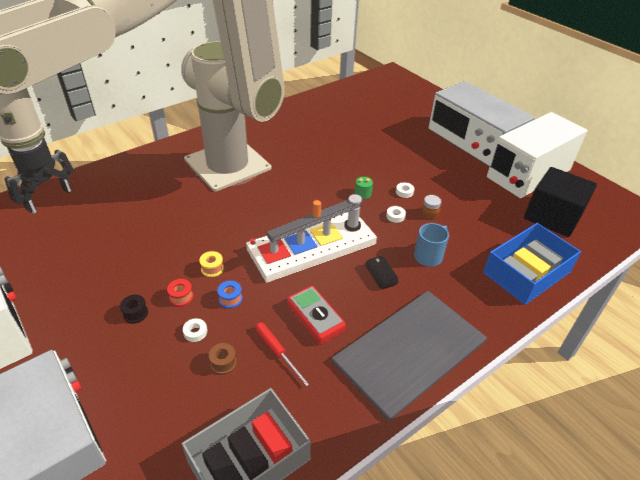

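View pics/side0.png

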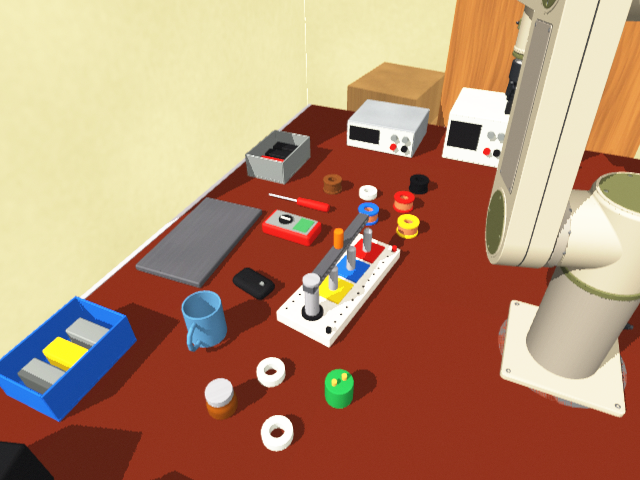

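Both overview pictures show all three coils. In the scene view, red is at (180,292), yellow at (211,264) and blue at (230,294). The look-alikes are black (133,308) and brown (222,358). The collars are at (396,214), (405,190) and (195,330). The yoke is partly over the legs, with its knob at (317,209).

```bash
cat > h.py <<'E'
import numpy as np,cv2
from bench import *
from scipy.spatial.transform import Rotation as R
HSV={'red':[((0,150,70),(6,255,255)),((174,150,70),(180,255,255))],'yellow':[((24,140,90),(33,255,255))],
'blue':[((105,150,70),(120,255,255))],'orange':[((8,190,110),(16,255,255))],'white':[((0,0,135),(180,40,255))]}
def cam(n,s=None):
    i=camera_info(n)
    if n=="wrist":
        s=s or sense(); T=np.array(i['tool_from_camera']); Rt=R.from_euler('xyz',s['tcp_rot'],degrees=True).as_matrix()
        o=s['tool_pos']+Rt@T[:3,3]; M=Rt@T[:3,:3]
    else: o=np.array(i['origin']); M=R.from_euler('xyz',i['rotation'],degrees=True).as_matrix()
    return dict(o=o,M=M,f=240/np.tan(np.radians(i['vertical_fov']/2)),cx=i['cx'],cy=i['cy'])
def ray(c,p): 
    d=c['M']@np.array([(p[0]-c['cx'])/c['f'],-(p[1]-c['cy'])/c['f'],-1]); return d/np.linalg.norm(d)
def plane(c,p,z): d=ray(c,p); return c['o']+d*(z-c['o'][2])/d[2]
def proj(c,X): v=c['M'].T@(np.array(X,float)-c['o']); return np.array([c['cx']-c['f']*v[0]/v[2],c['cy']+c['f']*v[1]/v[2]])
def tri(c1,p1,c2,p2):
    d1,d2=ray(c1,p1),ray(c2,p2); t=np.linalg.lstsq(np.c_[d1,-d2],c2['o']-c1['o'],rcond=None)[0]
    a=c1['o']+t[0]*d1;b=c2['o']+t[1]*d2; return (a+b)/2,np.linalg.norm(a-b)
def mask(im,col):
    h=cv2.cvtColor(im,cv2.COLOR_RGB2HSV); return sum(cv2.inRange(h,np.array(a),np.array(b)) for a,b in HSV[col])
def blobs(im,col,amin=40,close=0):
    m=mask(im,col)
    if close: m=cv2.morphologyEx(m,cv2.MORPH_CLOSE,np.ones((close,close)))
    out=[]
    for k in cv2.findContours(m,cv2.RETR_EXTERNAL,cv2.CHAIN_APPROX_NONE)[0]:
        if cv2.contourArea(k)<amin: continue
        hl=cv2.convexHull(k); M=cv2.moments(hl); out.append((M['m10']/M['m00'],M['m01']/M['m00'],cv2.contourArea(hl),hl,k))
    return sorted(out,key=lambda b:-b[2])
def near(bl,p): return min(bl,key=lambda b:np.hypot(b[0]-p[0],b[1]-p[1]))
E
python3 - <<'E'
from h import *
a,b=[cv2.imread(f"pics/{n}0.png")[:,:,::-1].copy() for n in("scene","side")]
A,B=cam("scene"),cam("side")
for n,col,p,q in [("coil_red","red",(180,292),(404,201)),("coil_yel","yellow",(211,264),(408,226)),("coil_blue","blue",(230,294),(368,213)),
 ("col1","white",(396,214),(271,372)),("col2","white",(405,190),(277,432)),("col3","white",(195,330),(368,193)),("knob","orange",(317,209),(339,238)),
 ("pl_red","red",(275,252),(370,250)),("pl_blue","blue",(300,243),(353,268)),("pl_yel","yellow",(327,235),(335,288))]:
    k=9 if 'coil' in n else 0
    x=near(blobs(a,col,40,k),p);y=near(blobs(b,col,40,k),q); X,e=tri(A,x[:2],B,y[:2])
    print(n,np.round(x[:3]),np.round(y[:3]),np.round(X),round(e,1))
print("post",tri(A,(355,199),B,(312,282)))
E
```

```text
coil_red [   291.    279. 185834.] [   343.    330. 173248.] [ 459.  -26. -161.] 54.2
coil_yel [211. 263. 394.] [407. 226. 419.] [ 398. -271.   22.] 2.8
coil_blue [230. 294. 489.] [369. 213. 329.] [ 517. -285.   22.] 7.1
col1 [396. 214. 232.] [271. 372. 646.] [525. 281.  10.] 3.3
col2 [404. 190. 202.] [277. 432. 880.] [455. 385.   9.] 2.8
col3 [194. 330. 420.] [368. 192. 202.] [ 560. -405.   11.] 3.0Traceback (most recent call last):
  File "<stdin>", line 8, in <module>
  File "h.py", line 30, in near
    def near(bl,p): return min(bl,key=lambda b:np.hypot(b[0]-p[0],b[1]-p[1]))
                           ~~~^^^^^^^^^^^^^^^^^^^^^^^^^^^^^^^^^^^^^^^^^^^^^^^
ValueError: min() iterable argument is empty
```

Run:
```python
from h import *
a,b=[cv2.imread(f"pics/{n}0.png")[:,:,::-1].copy() for n in("scene","side")]
for im,ps in((a,[(317,208),(317,212),(180,287),(275,252),(100,250),(450,350)]),(b,[(339,238),(339,233),(404,195),(370,250),(430,300),(200,200)])):
    h=cv2.cvtColor(im,cv2.COLOR_RGB2HSV)
    for p in ps: print(p,h[p[1],p[0]])
```

```text
(317, 208) [ 11 184 175]
(317, 212) [ 10 176 181]
(180, 287) [  8 144 158]
(275, 252) [  3  33 164]
(100, 250) [  5 172 132]
(450, 350) [165   4 114]
(339, 238) [ 14 231 244]
(339, 233) [ 19 228 255]
(404, 195) [  4 203 244]
(370, 250) [  1  93 164]
(430, 300) [  6 202 148]
(200, 200) [  5 121 105]
```

```bash
sed -i "s/'red':.*174,150,70),(180,255,255))\]/'red':[((0,170,165),(6,255,255)),((174,170,165),(180,255,255))]/; s/'orange':\[((8,190,110),(16,255,255))\]/'orange':[((8,165,165),(20,255,255))]/" h.py
python3 - <<'E'
from h import *
a,b=[cv2.imread(f"pics/{n}0.png")[:,:,::-1].copy() for n in("scene","side")]
A,B=cam("scene"),cam("side")
for n,col,p,q in [("coil_red","red",(180,292),(404,201)),("coil_yel","yellow",(211,264),(408,226)),
("knob","orange",(317,209),(339,238)),
 ("pl_red","red",(275,252),(370,250)),("pl_blue","blue",(300,243),(353,268)),("pl_yel","yellow",(327,235),(335,288))]:
    k=9 if 'coil' in n else 5
    x=near(blobs(a,col,30,k),p);y=near(blobs(b,col,30,k),q); X,e=tri(A,x[:2],B,y[:2])
    print(n,np.round(x[:3]),np.round(y[:3]),np.round(X),round(e,1))
print("post",tri(A,(355,199),B,(312,282)))
E
```

```text
coil_red [180. 292. 554.] [403. 201. 403.] [ 442. -382.   22.] 2.8
coil_yel [211. 263. 394.] [407. 226. 419.] [ 398. -271.   22.] 2.8
knob [317. 207.  99.] [338. 238. 182.] [496.   3. 152.] 3.6
pl_red [274. 251. 428.] [368. 250. 430.] [ 463. -116.   32.] 6.4
pl_blue [300. 242. 403.] [351. 268. 515.] [477. -37.  32.] 5.6
pl_yel [328. 235. 294.] [334. 289. 592.] [492.  43.  29.] 13.2
post (array([503.31019214, 127.96838171, 125.77558526]), np.float64(5.364529901247821))
```

Run:
```python
import cv2,numpy as np
a=cv2.imread("pics/scene0.png");b=cv2.imread("pics/side0.png")
u=cv2.resize(a[180:370,110:430],(800,475),interpolation=cv2.INTER_CUBIC)
cv2.imwrite("pics/crop1.png",u)
```

```text
(no output)
```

View pics/crop1.png

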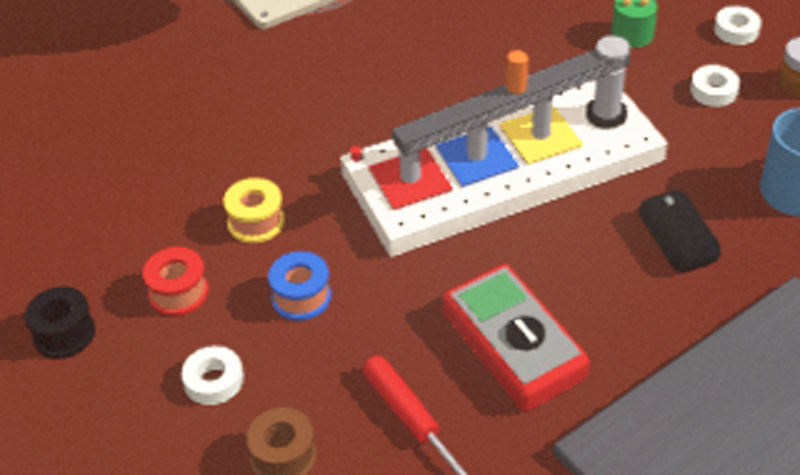

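All three coils are present, in the enlarged crop: red at (175,280), yellow at (253,210) and blue at (300,285). The black (60,322) and brown (281,445) bobbins have the wrong colour, so they are not meant. The legs from the free end of the yoke are red, blue, yellow, and the board is turned about -10°. I'll turn the tool to yaw 80° so the jaws close along the board's x.

Request:
{"op": "apply_moves", "data": {"deltas": [[0,0,0,0,0,-1,1],[0,0,0,0,0,-1,1],[0,0,0,0,0,-1,1],[0,0,0,0,0,-1,1],[0,0,0,0,0,-1,1],[0,0,0,0,0,-1,1],[0,0,0,0,0,-1,1]], "grip_force": 40}}

```text
time: 1.02
tool_pos: [205.0, -563.6, 244.8]
tcp_rot: [-180.0, -0.0, 52.2]
ft_force: [0.6, -0.4, -0.3]
finger_gap: 85.1
grip_force: 0.0
```

Request:
{"op": "apply_moves", "data": {"deltas": [[0,0,0,0,0,-1,1],[0,0,0,0,0,-1,1],[0,0,0,0,0,-1,1],[0,0,0,0,0,-1,1],[0,0,0,0,0,-1,1],[0,0,0,0,0,-1,1],[0,0,0,0,0,-0.1,1],[0,0,0,0,0,0,1]]}}

```text
time: 2.02
tool_pos: [205.0, -563.8, 245.1]
tcp_rot: [-180.0, -0.0, 79.9]
ft_force: [0.5, -0.9, 0.4]
finger_gap: 85.2
grip_force: 0.0
```

```bash
cat >> h.py <<'E'
def go(x,y,z,s=None,yaw=None):
    s=s or sense(); Rt=R.from_euler('xyz',s['tcp_rot'],degrees=True).as_matrix()
    d=Rt.T@(np.array([x,y,z])-s['tool_pos'])/30
    print("units",np.round(d,2),"rot",np.round(Rt.T@(R.from_euler('xyz',[180,0,yaw if yaw is not None else s['tcp_rot'][2]],degrees=True)*R.from_matrix(Rt).inv()).as_rotvec()/.08,2)); return d
def st():
    s=sense(); print("t%.1f"%s['time'],np.round(s['tool_pos'],1),np.round(s['tcp_rot'],1),"gap%.1f"%s['finger_gap'],"F",np.round(s['ft_force'],1),"g%.0f"%s['grip_force'],"J",np.round(s['joint_pos'])); return s
E
python3 - <<'E'
from h import *
s=st(); go(480,-20,330,yaw=80)
E
```

```text
t2.0 [ 205.  -563.8  245.1] [-180.    -0.    79.9] gap85.2 F [ 0.5 -0.9  0.4] g0 J [-75.   7.  85.   0.  87. -65.]
units [19.45  5.86 -2.83] rot [-0.   -0.   -0.01]
```

Request:
{"op": "apply_moves", "data": {"deltas": [[0.97,0.3,-0.35,0,0,0,1],[0.97,0.3,-0.35,0,0,0,1],[0.97,0.3,-0.35,0,0,0,1],[0.97,0.3,-0.35,0,0,0,1],[0.97,0.3,-0.35,0,0,0,1],[0.97,0.3,-0.35,0,0,0,1],[0.97,0.3,-0.35,0,0,0,1],[0.97,0.3,-0.35,0,0,0,1]]}}

```text
time: 3.02
tool_pos: [316.6, -346.1, 329.7]
tcp_rot: [180.0, 0.0, 79.9]
ft_force: [-0.1, -0.4, 0.0]
finger_gap: 85.6
grip_force: 0.0
```

Request:
{"op": "apply_moves", "data": {"deltas": [[0.97,0.3,0,0,0,0,1],[0.97,0.3,0,0,0,0,1],[0.97,0.3,0,0,0,0,1],[0.97,0.3,0,0,0,0,1],[0.97,0.3,0,0,0,0,1],[0.97,0.3,0,0,0,0,1],[0.97,0.3,0,0,0,0,1],[0.97,0.3,0,0,0,0,1]]}}

```text
time: 4.03
tool_pos: [427.9, -129.3, 329.4]
tcp_rot: [180.0, 0.0, 79.9]
ft_force: [0.3, -0.7, 0.4]
finger_gap: 85.7
grip_force: 0.0
```

Request:
{"op": "apply_moves", "data": {"deltas": [[0.97,0.3,0,0,0,0,0.6],[0.97,0.3,0,0,0,0,0.6],[0.97,0.3,0,0,0,0,0.6],[0.97,0.2,0,0,0,0,0.6],[0,0,0,0,0,0,0.6],[0,0,0,0,0,0,0.6]]}}

```text
time: 4.78
tool_pos: [480.0, -21.6, 329.3]
tcp_rot: [-180.0, 0.0, 80.0]
ft_force: [0.9, -0.4, -0.3]
finger_gap: 51.4
grip_force: 0.0
```

Run:
```python
from h import *
s=st(); C=cam("wrist",s); im=snapshot("wrist"); cv2.imwrite("pics/w1.png",im[:,:,::-1])
print([tuple(np.round(b[:3])) for b in blobs(im,'orange',60)],proj(C,(496,3,171)))
for b in blobs(im,'orange',60): print(plane(C,b[:2],150))
```

```text
t4.8 [480.  -21.6 329.3] [-180.    0.   80.] gap51.4 F [ 0.9 -0.4 -0.3] g0 J [ -9. -12.  96.  -0.  97.   1.]
[(np.float64(333.0), np.float64(185.0), np.float64(652.0)), (np.float64(338.0), np.float64(416.0), np.float64(266.0)), (np.float64(295.0), np.float64(357.0), np.float64(196.0)), (np.float64(289.0), np.float64(380.0), np.float64(103.0))] [330.08715508 186.43613267]
[ 4.98793537e+02 -1.27538703e-01  1.50000000e+02]
[ 465.04195745 -237.59988637  150.        ]
[ 435.47419325 -159.84689124  150.        ]
[ 424.39994075 -185.74659456  150.        ]
```

View pics/w1.png

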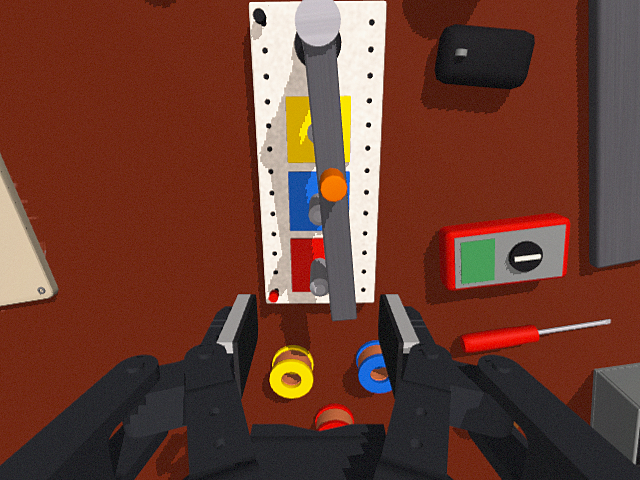

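The wrist view shows the knob at (333,185), with the legs under the arm and the post top at (318,22). I'll go down on the knob.

Run:
```python
from h import *
s=st(); C=cam("wrist",s); go(497.5,2,148,yaw=80); print(plane(C,(318,22),126),plane(C,(318,22),150))
P=np.array([505,127.])
k=np.array([497.5,2]); th0=np.arctan2(*(k-P)[::-1])
thE=np.radians(-100.3)+1.3+.04
ts=np.linspace(th0,thE,13); Rt=R.from_euler('xyz',s['tcp_rot'],degrees=True).as_matrix()
pp=[P+125*np.array([np.cos(t),np.sin(t)]) for t in ts]
for a,b in zip(pp,pp[1:]): print(np.round(Rt[:2,:2].T@(b-a)/30,2),np.round(b))
```

```text
t4.8 [480.  -21.9 329.3] [180.   0.  80.] gap51.4 F [ 0.4 -0.6 -0.2] g0 J [ -9. -12.  96.  -0.  97.   1.]
units [0.89 0.44 6.04] rot [ 0.  0. -0.]
[508.03832691 125.22600565 126.        ] [507.10772811 120.20128097 150.        ]
[0.07 0.42] [510.   2.]
[0.11 0.41] [523.   3.]
[0.15 0.39] [535.   6.]
[0.19 0.38] [547.   9.]
[0.23 0.36] [559.  14.]
[0.26 0.33] [570.  20.]
[0.3 0.3] [581.  28.]
[0.33 0.27] [591.  36.]
[0.35 0.24] [599.  45.]
[0.37 0.2 ] [607.  55.]
[0.39 0.16] [614.  66.]
[0.41 0.12] [620.  77.]
```

Request:
{"op": "apply_moves", "data": {"deltas": [[0.45,0.22,0.9,0,0,0,0.6],[0.44,0.22,0.9,0,0,0,0.6],[0,0,1,0,0,0,0.6],[0,0,1,0,0,0,0.6],[0,0,1,0,0,0,0.6],[0,0,0.8,0,0,0,0.6],[0,0,0.44,0,0,0,0.6],[0,0,0,0,0,0,0.6]]}}

```text
time: 5.82
tool_pos: [497.1, 2.2, 147.4]
tcp_rot: [-179.9, 0.0, 80.0]
ft_force: [-1.0, 0.2, -0.2]
finger_gap: 51.2
grip_force: 0.0
```

Request:
{"op": "apply_moves", "data": {"deltas": [[0,0,0,0,0,0,0],[0,0,0,0,0,0,0],[0,0,0,0,0,0,0],[0,0,0,0,0,0,0]]}}

```text
time: 6.32
tool_pos: [498.6, 2.6, 149.5]
tcp_rot: [179.9, 0.0, 80.0]
ft_force: [-2.1, 0.1, 7.0]
finger_gap: 20.8
grip_force: 39.4
```

Run:
```python
from h import *
s=st()
```

```text
t6.3 [498.6   2.6 149.5] [179.9   0.   80. ] gap20.8 F [-2.1  0.1  7. ] g39 J [ -6.  -5. 108.  -0.  77.   4.]
```

Request:
{"op": "apply_moves", "data": {"deltas": [[0.07,0.42,-0.07,0,0,0,0],[0.11,0.41,0,0,0,0,0],[0.15,0.39,0,0,0,0,0],[0.19,0.38,0,0,0,0,0],[0.23,0.36,0,0,0,0,0],[0.26,0.33,0,0,0,0,0],[0.3,0.3,0,0,0,0,0],[0.33,0.27,0,0,0,0,0]]}}

```text
time: 7.32
tool_pos: [590.0, 36.2, 149.7]
tcp_rot: [-179.8, 0.1, 80.1]
ft_force: [-7.3, -10.9, 2.6]
finger_gap: 20.7
grip_force: 40.6
```

Request:
{"op": "apply_moves", "data": {"deltas": [[0.35,0.24,0,0,0,0,0],[0.37,0.2,0,0,0,0,0],[0.39,0.16,0,0,0,0,0],[0.3,0.09,0,0,0,0,0],[0,0,0,0,0,0,0]]}}

```text
time: 7.95
tool_pos: [618.2, 75.1, 149.7]
tcp_rot: [-179.9, -0.0, 80.1]
ft_force: [-2.4, 0.7, -1.4]
finger_gap: 20.7
grip_force: 40.4
```

Run:
```python
from h import *
s=st()
```

```text
t8.0 [618.2  75.1 149.7] [-179.9   -0.    80.1] gap20.7 F [-2.4  0.7 -1.4] g40 J [ 2. 14. 87.  0. 78. 12.]
```

Request:
{"op": "apply_moves", "data": {"deltas": [[0.2,0.05,0,0,0,0,0],[0.2,0.03,0,0,0,0,0],[0,0,0,0,0,0,0]]}}

```text
time: 8.32
tool_pos: [620.3, 80.2, 149.5]
tcp_rot: [-179.7, 0.6, 79.9]
ft_force: [-17.9, -23.4, 7.1]
finger_gap: 20.8
grip_force: 41.6
```

Run:
```python
from h import *
s=st(); cv2.imwrite("pics/s1.png",snapshot("scene")[:,:,::-1])
```

```text
t8.3 [620.3  80.2 149.5] [-179.7    0.6   79.9] gap20.8 F [-17.9 -23.4   7.1] g42 J [ 3. 15. 87. -0. 79. 13.]
```

Request:
{"op": "apply_moves", "data": {"deltas": [[-0.3,0,0,0,0,0,0],[0,0,0,0,0,0,0.6],[0,0,0,0,0,0,0.6],[0,0,-1,0,0,0,0.6],[0,0,-1,0,0,0,0.6],[0,0,-1,0,0,0,0.6],[-0.8,-0.8,-1,0,0,0,1],[-0.8,-0.8,-1,0,0,0,1]]}}

```text
time: 9.38
tool_pos: [565.6, 37.8, 301.4]
tcp_rot: [179.9, -0.0, 80.1]
ft_force: [1.3, -0.1, 0.3]
finger_gap: 84.3
grip_force: 0.0
```

Request:
{"op": "apply_moves", "data": {"deltas": [[-0.8,-0.8,-1,0,0,0,1],[-0.8,-0.8,0,0,0,0,1],[-0.6,-0.8,0,0,0,0,1],[0,0,0,0,0,0,1],[0,0,0,0,0,0,1]]}}

```text
time: 10.0
tool_pos: [484.1, -14.4, 330.7]
tcp_rot: [179.9, -0.0, 80.0]
ft_force: [0.6, 0.7, 0.8]
finger_gap: 85.3
grip_force: 0.0
```

Run:
```python
from h import *
s=st(); C=cam("wrist",s); im=snapshot("wrist"); cv2.imwrite("pics/w2.png",im[:,:,::-1])
for c,z in(('red',36),('blue',36),('yellow',36),('orange',171)):
    for b in blobs(im,c,100,5)[:4]: print(c,np.round(b[:3]),np.round(plane(C,b[:2],z),1))
```

```text
t10.0 [484.1 -14.4 330.7] [179.9  -0.   80. ] gap85.3 F [0.6 0.7 0.8] g0 J [ -8. -12.  95.   0.  96.   2.]
red [ 502.  256. 7580.] [ 694.2 -135.7   36. ]
red [ 317.  270. 2894.] [ 467.9 -114.2   36. ]
red [509. 340. 765.] [ 700.7 -257.3   36. ]
red [331. 418. 510.] [ 449.1 -341.7   36. ]
blue [ 316.  207. 3402.] [480.9 -35.6  36. ]
blue [ 375.  371. 1878.] [ 520.4 -273.6   36. ]
yellow [ 315.  136. 4024.] [493.9  42.9  36. ]
yellow [ 289.  376. 1833.] [ 404.4 -261.1   36. ]
orange [478.  74. 778.] [617.7  71.5 171. ]
orange [293. 361. 301.] [ 440.8 -143.   171. ]
orange [335. 419. 242.] [ 467.9 -214.6  171. ]
orange [378. 356. 224.] [ 518.  -150.8  171. ]
```

View pics/w2.png

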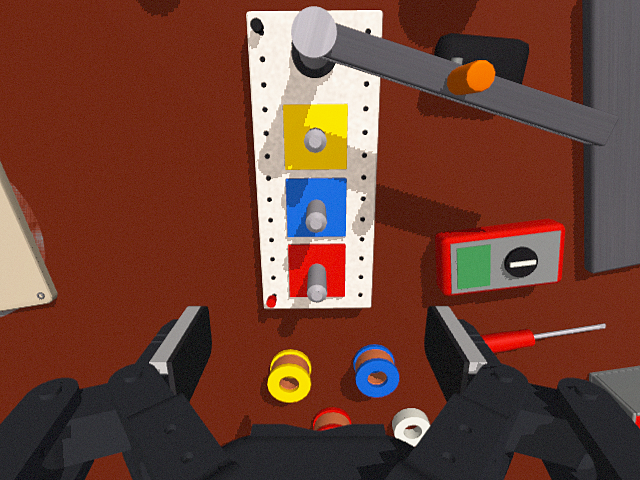

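The arm is swung out, with the knob at (478,74). The legs stand at yellow (315,138), blue (317,219) and red (317,290). A second wrist position will give me heights and the exact yoke angle.

Request:
{"op": "apply_moves", "data": {"deltas": [[0.5,0.8,0,0,0,0,1],[0.5,0.8,0,0,0,0,1],[0,0.8,0,0,0,0,1],[0,0,0,0,0,0,1],[0,0,0,0,0,0,1]]}}

```text
time: 10.68
tool_pos: [559.4, 2.9, 329.8]
tcp_rot: [-179.9, 0.0, 80.1]
ft_force: [-0.3, 0.4, -0.2]
finger_gap: 85.1
grip_force: 0.0
```

Run:
```python
from h import *
s=st(); C=cam("wrist",s); im=snapshot("wrist"); cv2.imwrite("pics/w3.png",im[:,:,::-1])
s1=dict(tool_pos=np.array([484.1,-14.4,330.7]),tcp_rot=np.array([179.9,0,80.0]))
C1=cam("wrist",s1); im1=cv2.imread("pics/w2.png")[:,:,::-1].copy()
for c,p in(('red',(467.9,-114.2,36)),('blue',(480.9,-35.6,36)),('yellow',(493.9,42.9,36)),('orange',(617.7,71.5,171))):
    a=near(blobs(im1,c,100,5),proj(C1,p)); b=near(blobs(im,c,100,5),proj(C,p)); X,e=tri(C1,a[:2],C,b[:2]); print(c,np.round(b[:3]),np.round(X,1),round(e,1),np.round(plane(C,b[:2],p[2]),1))
for I,Cc in((im1,C1),(im,C)):
  # hough for leg tops / post top
  g=cv2.cvtColor(I,cv2.COLOR_RGB2GRAY)
  for p,r0,r1 in(((467.9,-114.2,101),8,14),((480.9,-35.6,101),8,14),((493.9,42.9,101),8,14),((508,127,150),17,27),((617.7,71.5,171),11,17)):
    q=proj(Cc,p); x,y=int(q[0]),int(q[1]); w=30; x0,y0=max(x-w,0),max(y-w,0)
    sub=cv2.resize(g[y0:y+w,x0:x+w],None,fx=4,fy=4,interpolation=cv2.INTER_CUBIC)
    h=cv2.HoughCircles(cv2.GaussianBlur(sub,(0,0),2),cv2.HOUGH_GRADIENT,1.5,200,param1=60,param2=12,minRadius=r0*4,maxRadius=r1*4)
    if h is None: print('none',q); continue
    c=h[0,0]/4; px=(c[0]+x0-.375,c[1]+y0-.375); print(p,np.round(px,1),round(c[2],1),np.round(plane(Cc,px,p[2]),1),np.round(q))
```

```text
t10.7 [559.4   2.9 329.8] [-179.9    0.    80.1] gap85.1 F [-0.3  0.4 -0.2] g0 J [-5.  0. 84.  0. 96.  5.]
red [ 261.  292. 2742.] [ 467.8 -115.2   33.7] 0.1 [ 468.3 -114.1   36. ]
blue [ 257.  231. 3204.] [480.9 -36.   34.4] 0.1 [481.2 -35.5  36. ]
yellow [ 253.  164. 3779.] [494.1  42.8  35.9] 0.0 [494.1  42.8  36. ]
orange [379. 119. 642.] [619.7  71.2 166.5] 0.8 [619.1  70.9 171. ]
(467.9, -114.2, 101) [314.7 293.2] 8.3 [ 466.  -113.2  101. ] [317. 294.]
(480.9, -35.6, 101) [315.9 221.9] 10.3 [481.  -35.8 101. ] [316. 222.]
(493.9, 42.9, 101) [314.2 139.6] 12.5 [493.3  43.1 101. ] [315. 140.]
(508, 127, 150) [310.9  31.7] 25.6 [505.3 122.7 150. ] [313.  25.]
(617.7, 71.5, 171) [477.9  73.4] 16.8 [617.7  71.9 171. ] [478.  74.]
(467.9, -114.2, 101) [251.9 318.9] 9.6 [ 468.2 -114.2  101. ] [252. 319.]
(480.9, -35.6, 101) [247.3 250.6] 10.4 [481.4 -36.1 101. ] [247. 250.]
(493.9, 42.9, 101) [252.1 165.4] 10.0 [505.6  47.2 101. ] [241. 172.]
(508, 127, 150) [222.1  74.2] 26.3 [508. 123. 150.] [221.  69.]
(617.7, 71.5, 171) [379.1 118.6] 14.6 [619.  71. 171.] [377. 118.]
```

View pics/w3.png

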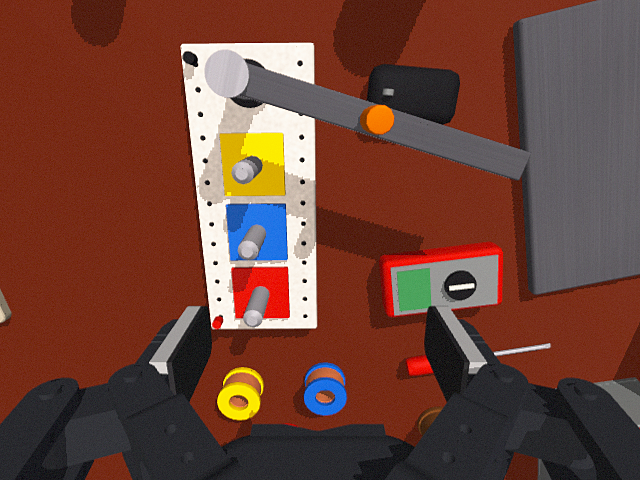

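Run:
```python
from h import *
s=sense();C=cam("wrist",s)
im=cv2.imread("pics/w3.png"); hsv=cv2.cvtColor(im,cv2.COLOR_BGR2HSV); g=im.max(2)
# arm edges: scan columns, grey region around line
up=[];lo=[]
for x in list(range(290,355,3))+list(range(405,510,3)):
    yc=int(84+ (x-270)*0.305)
    c=hsv[yc-40:yc+40,x]; ok=(c[:,1]<60)&(c[:,2]>50)&(c[:,2]<140)
    i=40
    while ok[i]: i-=1
    j=40
    while ok[j]: j+=1
    up.append((x,yc-40+i+.5)); lo.append((x,yc-40+j-.5))
for e in(up,lo):
    P=np.array([plane(C,p,126)[:2] for p in e]); v=np.polyfit(P[:,0],P[:,1],1); r=P[:,1]-np.polyval(v,P[:,0]); k=abs(r)<2.5; v=np.polyfit(P[k,0],P[k,1],1)
    print(len(P),k.sum(),v,np.degrees(np.arctan(v[0])),'y at 508:',np.polyval(v,508))
```

```text
57 57 [ -0.49136555 388.8450286 ] -26.167911904700084 y at 508: 139.23132858135395
57 57 [ -0.49203152 360.60262693] -26.1986402212878 y at 508: 110.65061279645477
```

Request:
{"op": "apply_moves", "data": {"deltas": [[0.6,0.8,1,0,0,0,0],[0.65,0.76,1,0,0,0,0],[0,0,1,0,0,0,0],[0,0,1,0,0,0,0],[0,0,1,0,0,0,0],[0,0,0.9,0,0,0,0],[0,0,0,0,0,0,0],[0.4,0,0,0,0,0,0]]}}

```text
time: 11.72
tool_pos: [614.7, 43.0, 154.8]
tcp_rot: [179.9, -0.0, 80.0]
ft_force: [-0.2, -0.4, -0.4]
finger_gap: 0.3
grip_force: 0.0
```

Request:
{"op": "apply_moves", "data": {"deltas": [[0.2,0,0,0,0,0,0],[0,0,0,0,0,0,0]]}}

```text
time: 11.98
tool_pos: [616.1, 49.9, 154.7]
tcp_rot: [179.9, -0.0, 80.1]
ft_force: [-0.3, 0.6, -0.5]
finger_gap: 0.5
grip_force: 0.0
```

Request:
{"op": "apply_moves", "data": {"deltas": [[0.13,0,0,0,0,0,0],[0,0,0,0,0,0,0]]}}

```text
time: 12.22
tool_pos: [616.2, 51.4, 154.1]
tcp_rot: [179.9, 0.1, 80.0]
ft_force: [-2.4, -7.6, 4.2]
finger_gap: 0.0
grip_force: 3.8
```

Request:
{"op": "apply_moves", "data": {"deltas": [[0.13,0,0,0,0,0,0],[0,0,0,0,0,0,0]]}}

```text
time: 12.48
tool_pos: [616.2, 51.6, 154.1]
tcp_rot: [-180.0, 0.5, 79.9]
ft_force: [-7.5, -22.7, 7.4]
finger_gap: -0.2
grip_force: 11.8
```

The yoke is at its hard stop: 4 mm of extra command moved it only 0.2 mm while the force rose. Next are the two collars beyond the post.

Request:
{"op": "apply_moves", "data": {"deltas": [[-0.5,0,0,0,0,0,0],[0,0,-1,0,0,0,0.5],[0,0,-1,0,0,0,1],[0,0,-1,0,0,0,1],[0.8,-0.7,-0.9,0,0,0,1],[0.8,-0.7,-0.9,0,0,0,1],[0.9,-0.7,-0.9,0,0,0,1],[0.9,-0.7,0,0,0,0,1]]}}

```text
time: 13.48
tool_pos: [549.5, 158.1, 327.7]
tcp_rot: [179.7, -0.1, 80.0]
ft_force: [0.2, -0.1, 0.8]
finger_gap: 85.4
grip_force: 0.0
```

Request:
{"op": "apply_moves", "data": {"deltas": [[0.9,-0.7,0,0,0,0,1],[0.9,-0.7,0,0,0,0,1],[0.9,-0.7,0,0,0,0,1],[0.5,0,0,0,0,0,1],[0,0,0,0,0,0,1]]}}

```text
time: 14.1
tool_pos: [503.8, 263.0, 324.1]
tcp_rot: [-180.0, 0.0, 80.1]
ft_force: [-0.3, -0.6, 0.6]
finger_gap: 85.6
grip_force: 0.0
```

```bash
cat >> h.py <<'E'
def wr(name):
    s=st(); C=cam("wrist",s); im=snapshot("wrist"); cv2.imwrite(f"pics/{name}.png",im[:,:,::-1]); return s,C,im
def ell(b,C,z):
    e=cv2.fitEllipse(b[3]); p=plane(C,e[0],z); print('  px',np.round(e[0],1),'axes',np.round(e[1]),'->',np.round(p,1)); return p
E
python3 - <<'E'
from h import *
s,C,im=wr("w4")
for b in blobs(im,'white',300): ell(b,C,10)
A,B=cam("scene"),cam("side")
for b in blobs(im,'white',300):
    p=plane(C,b[:2],10); 
    for n,K in(("side",B),("scene",A)):
        bb=near(blobs(snapshot(n),'white',60),proj(K,p)); X,e=tri(C,b[:2],K,bb[:2]); print(n,np.round(X,1),round(e,1))
E
```

```text
t14.1 [503.8 263.  324.1] [-180.     0.    80.1] gap85.6 F [-0.3 -0.6  0.6] g0 J [22.  1. 83. -0. 95. 32.]
  px [337.  336.6] axes [170. 195.] -> [496.3  52.7  10. ]
  px [367.9 389.1] axes [67. 80.] -> [526.9 -41.2  10. ]
  px [253.1  83.5] axes [51. 55.] -> [454.9 386.5  10. ]
  px [368.1  67. ] axes [50. 55.] -> [582.2 381.3  10. ]
  px [ 33.8 365.8] axes [41. 84.] -> [68. 79. 10.]
  px [332.  167.4] axes [47. 49.] -> [526.1 280.9  10. ]
  px [175.6 341.2] axes [27. 88.] -> [276.4  83.5  10. ]
  px [459.4 340.2] axes [28. 85.] -> [661.6  18.1  10. ]
side [499.6 104.7 108.9] 28.2
scene [479.4  13.  -25.2] 55.7
side [522.8  12.6  48.8] 27.2
scene [511.1 -27.7  33.4] 24.0
side [454.1 385.4  11.2] 2.7
scene [454.7 386.7   8.2] 0.2
side [575.1 376.8  48.4] 3.7
scene [576.8 377.9  50.1] 0.8
side [  1.8  28.9 -25.3] 54.9
scene [239.4  94.9 -36.5] 312.6
side [525.1 279.8   8.6] 2.7
scene [526.3 281.2  11. ] 0.5
side [423.6 243.  277.7] 7.1
scene [296.5  59.6 -96.5] 148.2
side [ 652.5 -108.7 -125.8] 125.0
scene [664.3 -71.4 -71. ] 76.6
```

View pics/w4.png

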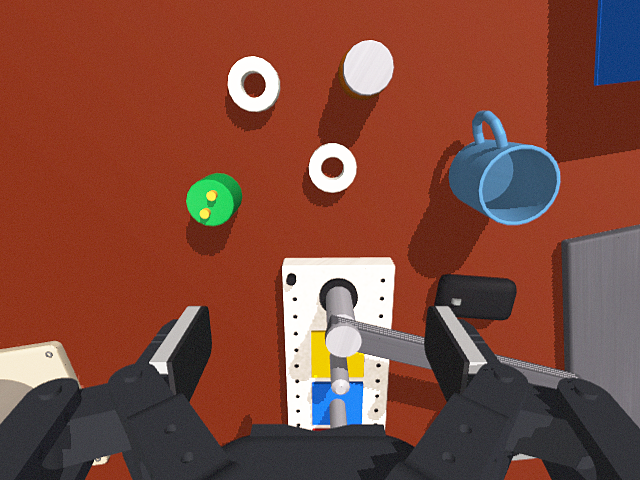

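The wrist view shows collars at (253,83) and (332,167). The white disc at (368,67) is the jar lid, measured 50 mm high, so it is not a collar. I'll pick the collar at (526,281).

Request:
{"op": "apply_moves", "data": {"deltas": [[0.36,0.31,1,0,0,0,1],[0.36,0.31,1,0,0,0,1],[0,0,1,0,0,0,1],[0,0,1,0,0,0,1],[0,0,1,0,0,0,1],[0,0,1,0,0,0,1],[0,0,1,0,0,0,1],[0,0,1,0,0,0,1]]}}

```text
time: 15.95
tool_pos: [525.6, 280.6, 83.3]
tcp_rot: [180.0, -0.0, 80.0]
ft_force: [0.4, -0.0, 0.3]
finger_gap: 85.7
grip_force: 0.0
```

Request:
{"op": "apply_moves", "data": {"deltas": [[0,0,1,0,0,0,1],[0,0,0.8,0,0,0,1],[0,0,0.44,0,0,0,1],[0,0,0,0,0,0,1],[0,0,0,0,0,0,0],[0,0,0,0,0,0,0],[0,0,0,0,0,0,0],[0,0,0,0,0,0,0]]}}

```text
time: 16.95
tool_pos: [526.8, 281.0, 19.1]
tcp_rot: [179.9, -0.1, 80.0]
ft_force: [-2.6, -0.7, 6.3]
finger_gap: 54.6
grip_force: 41.2
```

Run:
```python
from h import *
s=st(); go(494,43,230,yaw=80)
```

```text
t16.9 [526.8 281.   19.1] [ 1.799e+02 -1.000e-01  8.000e+01] gap54.6 F [-2.6 -0.7  6.3] g41 J [23. 19. 96.  0. 64. 33.]
units [-7.99  0.31 -7.04] rot [ 0.03 -0.02  0.01]
```

Request:
{"op": "apply_moves", "data": {"deltas": [[0,0,-1,0,0,0,0],[0,0,-1,0,0,0,0],[0,0,-1,0,0,0,0],[0,0,-1,0,0,0,0],[0,0,-1,0,0,0,0],[0,0,-1,0,0,0,0],[0,0,-1,0,0,0,0],[-1,0,0,0,0,0,0]]}}

```text
time: 17.95
tool_pos: [522.2, 252.6, 231.8]
tcp_rot: [179.6, -0.3, 80.2]
ft_force: [0.2, -1.0, -1.0]
finger_gap: 54.8
grip_force: 42.5
```

Request:
{"op": "apply_moves", "data": {"deltas": [[-1,0,0,0,0,0,0],[-1,0,0,0,0,0,0],[-1,0,0,0,0,0,0],[-1,0,0,0,0,0,0],[-1,0,0,0,0,0,0],[-1,0,0,0,0,0,0],[-0.99,0.31,0,0,0,0,0],[0,0,0,0,0,0,0]]}}

```text
time: 18.95
tool_pos: [493.7, 41.1, 228.0]
tcp_rot: [179.9, 0.0, 79.9]
ft_force: [-0.0, 0.8, -0.1]
finger_gap: 54.6
grip_force: 42.4
```

Run:
```python
from h import *
s,C,im=wr("w5"); go(494,43,56,yaw=80)
```

```text
t18.9 [493.7  41.1 228. ] [179.9   0.   79.9] gap54.6 F [-0.   0.8 -0.1] g42 J [ -1.  -9. 103.  -0.  85.   9.]
units [0.03 0.   5.73] rot [ 0.02 -0.01 -0.02]
```

View pics/w5.png

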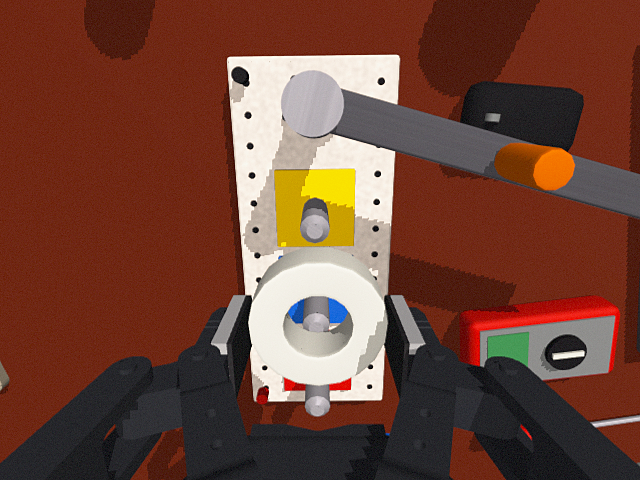

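Run:
```python
from h import *
s=sense();C=cam("wrist",s)
print(plane(C,(318,316),228.9),plane(C,(318,312),228.9), s['tool_pos'])
print("proj of collar centre as assumed",proj(C,[*s['tool_pos'][:2],228.9]))
t=s['tool_pos']; print(np.round([proj(C,[t[0]+28*np.cos(a),t[1]+28*np.sin(a),228.9]) for a in np.arange(4)*np.pi/2+np.radians(-10)]))
```

```text
[496.30471911  47.09978922 228.9       ] [496.60778072  48.81849715 228.9       ] [493.57208513  42.18325749 227.89786392]
proj of collar centre as assumed [313.3162688 328.0110294]
[[385. 328.]
 [313. 262.]
 [242. 328.]
 [314. 387.]]
```

Run:
```python
from h import *
s=sense();C=cam("wrist",s)
im=cv2.imread("pics/w5.png"); 
for px in((314.5,231),(316.5,323),(317,407)): print(px,np.round(plane(C,px,101),1))
g=cv2.cvtColor(im,cv2.COLOR_BGR2GRAY)
for (x,y) in((314,230),(316,322),(317,406)):
    sub=cv2.resize(g[y-24:y+24,x-24:x+24],None,fx=4,fy=4,interpolation=cv2.INTER_CUBIC)
    h=cv2.HoughCircles(cv2.GaussianBlur(sub,(0,0),2),cv2.HOUGH_GRADIENT,1.5,200,param1=60,param2=10,minRadius=40,maxRadius=68)
    if h is not None:
        c=h[0,0]/4; px=(c[0]+x-24-.4,c[1]+y-24-.4); print('h',np.round(px,1),c[2],np.round(plane(C,px,101),1))
# leg tops by scene/side
A,B=cam("scene"),cam("side")
a,b=snapshot("scene"),snapshot("side")
cv2.imwrite("pics/legs.png",np.hstack([cv2.resize(a[195:275,235:375],(400,229)),cv2.resize(b[210:330,270:410],(400,343))[57:286]])[:,:,::-1])
for p in((468,-114,101),(481,-36,101),(494,43,101)): print(np.round(proj(A,p),1),np.round(proj(B,p),1))
cv2.imwrite("pics/sc2.png",a[:,:,::-1]);cv2.imwrite("pics/sd2.png",b[:,:,::-1])
```

```text
(314.5, 231) [493.4  42.8 101. ]
(316.5, 323) [481.7 -31.5 101. ]
(317, 407) [ 468.  -111.3  101. ]
h [314.2 229.4] 14.9125 [493.4  44.  101. ]
h [315.8 326.7] 14.05 [480.6 -34.6 101. ]
h [316.8 401.3] 14.5 [ 468.8 -105.4  101. ]
[273.6 232.5] [365.7 229.3]
[300.8 223.8] [349.3 246.9]
[327.2 215.3] [331.  266.6]
```

View pics/legs.png

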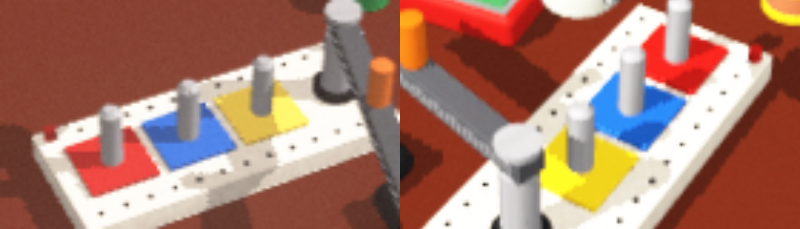

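Both crops show the leg tops within about 1 px of my projections in the scene view. I'll lower the collar and watch the side force.

Request:
{"op": "apply_moves", "data": {"deltas": [[0.03,-0.03,1,0,0,0,0],[0,0,1,0,0,0,0],[0,0,1,0,0,0,0],[0,0,0.6,0,0,0,0],[0,0,0.3,0,0,0,0],[0,0,0.2,0,0,0,0]]}}

```text
time: 19.85
tool_pos: [493.0, 44.1, 104.3]
tcp_rot: [180.0, -0.0, 80.0]
ft_force: [0.2, 0.3, 0.0]
finger_gap: 54.3
grip_force: 42.5
```

Request:
{"op": "apply_moves", "data": {"deltas": [[0,0,0.2,0,0,0,0],[0,0,0.2,0,0,0,0]]}}

```text
time: 20.1
tool_pos: [493.1, 43.8, 92.3]
tcp_rot: [179.9, -0.0, 80.0]
ft_force: [-0.0, 0.0, -0.6]
finger_gap: 54.9
grip_force: 42.5
```

Request:
{"op": "apply_moves", "data": {"deltas": [[0,0,0.5,0,0,0,0],[0,0,0.5,0,0,0,0],[0,0,0.2,0,0,0,0],[0,0,0.06,0,0,0,0],[0,0,0,0,0,0,0]]}}

```text
time: 20.72
tool_pos: [492.0, 43.9, 55.0]
tcp_rot: [-179.9, 0.0, 80.0]
ft_force: [-9.5, -0.3, 15.6]
finger_gap: 54.3
grip_force: 43.8
```

Run:
```python
from h import *
s=st()
```

```text
t20.7 [492.   43.9  55. ] [-179.9    0.    80. ] gap54.3 F [-9.5 -0.3 15.6] g44 J [ -1.   2. 112.  -0.  66.   9.]
```

Request:
{"op": "apply_moves", "data": {"deltas": [[0,0,0,0,0,0,1],[0,0,0,0,0,0,1],[0,0,-0.5,0,0,0,1],[0,0,-1,0,0,0,1],[0,0,-1,0,0,0,1],[0,0,-1,0,0,0,1],[0,0,-1,0,0,0,1],[0,0,-1,0,0,0,1]]}}

```text
time: 21.72
tool_pos: [492.6, 43.8, 221.3]
tcp_rot: [179.9, -0.0, 80.0]
ft_force: [0.3, 0.3, -0.8]
finger_gap: 85.2
grip_force: 0.0
```

Request:
{"op": "apply_moves", "data": {"deltas": [[1,-0.3,0,0,0,0,1],[1,-0.3,-0.5,0,0,0,1],[1,-0.3,-0.5,0,0,0,1],[1,-0.3,-0.5,0,0,0,1],[1,-0.3,-0.5,0,0,0,1],[1,-0.3,0,0,0,0,1],[1,-0.3,0,0,0,0,1],[0,0,0,0,0,0,1]]}}

```text
time: 22.72
tool_pos: [466.3, 263.3, 280.1]
tcp_rot: [180.0, -0.0, 80.2]
ft_force: [-0.8, 0.0, 0.5]
finger_gap: 85.0
grip_force: 0.0
```

Run:
```python
from h import *
s,C,im=wr("w6"); B=cam("scene"); a=snapshot("scene")
W=blobs(im,'white',300)
b=near(W,proj(C,(455,386.5,10))); p=ell(b,C,10); print(tri(C,b[:2],B,near(blobs(a,'white',60),proj(B,(455,386.5,10)))[:2])); go(p[0],p[1],230,yaw=80)
b=near(W,proj(C,(494,43,46))); print(b[:3],plane(C,b[:2],46))
cv2.imwrite("pics/sc3.png",a[:,:,::-1])
```

```text
t22.7 [466.3 263.3 280.1] [180.   -0.   80.2] gap85.0 F [-0.8  0.   0.5] g0 J [24. -3. 93.  0. 91. 34.]
  px [283.4  73.2] axes [57. 63.] -> [455.4 386.5  10. ]
(array([455.10532113, 386.58569671,   8.38398274]), np.float64(0.2742546590617905))
units [ 4.04 -1.09  1.66] rot [0.01 0.   0.02]
(370.562811368467, 350.47881644277544, 19838.5) [498.1992507  80.687118   46.       ]
```

Request:
{"op": "apply_moves", "data": {"deltas": [[1,-0.27,1,0,0,0.01,1],[1,-0.27,1,0,0,0.01,1],[1,-0.27,1,0,0,0,1],[1.0,-0.28,1,0,0,0,1],[0.04,0,1,0,0,0,1],[0,0,1,0,0,0,1],[0,0,1,0,0,0,1],[0,0,1,0,0,0,1]]}}

```text
time: 23.82
tool_pos: [456.5, 385.6, 38.8]
tcp_rot: [180.0, -0.0, 79.9]
ft_force: [0.1, 0.7, -1.1]
finger_gap: 85.5
grip_force: 0.0
```

Request:
{"op": "apply_moves", "data": {"deltas": [[0,0,0.45,0,0,0,1],[0,0,0.15,0,0,0,1],[0,0,0,0,0,0,1],[0,0,0,0,0,0,0],[0,0,0,0,0,0,0],[0,0,0,0,0,0,0],[0,0,0,0,0,0,0]]}}

```text
time: 24.7
tool_pos: [456.6, 387.3, 23.0]
tcp_rot: [179.9, -0.1, 79.9]
ft_force: [-2.1, -1.7, 7.2]
finger_gap: 53.8
grip_force: 40.6
```

Run:
```python
from h import *
s=st(); go(480.5,-36,230,yaw=80)
```

```text
t24.7 [456.6 387.3  23. ] [ 1.799e+02 -1.000e-01  7.990e+01] gap53.8 F [-2.1 -1.7  7.2] g41 J [35. 19. 96. -0. 65. 45.]
units [-13.74   3.26  -6.91] rot [ 0.02 -0.02 -0.01]
```

Request:
{"op": "apply_moves", "data": {"deltas": [[0,0,-1,0,0,0,0],[0,0,-1,0,0,0,0],[0,0,-1,0,0,0,0],[0,0,-1,0,0,0,0],[0,0,-1,0,0,0,0],[0,0,-1,0,0,0,0],[-0.75,0.2,-0.9,0,0,0,0],[-1,0.25,0,0,0,0,0]]}}

```text
time: 25.7
tool_pos: [461.1, 333.4, 232.0]
tcp_rot: [179.7, -0.2, 80.0]
ft_force: [0.3, -0.4, -0.9]
finger_gap: 53.8
grip_force: 42.3
```

Request:
{"op": "apply_moves", "data": {"deltas": [[-1,0.25,0,0,0,0,0],[-1,0.25,0,0,0,0,0],[-1,0.25,0,0,0,0,0],[-1,0.25,0,0,0,0,0],[-1,0.25,0,0,0,0,0],[-1,0.25,0,0,0,0,0],[-1,0.25,0,0,0,0,0],[-1,0.25,0,0,0,0,0]]}}

```text
time: 26.7
tool_pos: [477.1, 84.8, 228.7]
tcp_rot: [179.9, -0.0, 80.0]
ft_force: [-0.3, 0.8, -0.1]
finger_gap: 53.7
grip_force: 42.3
```

Request:
{"op": "apply_moves", "data": {"deltas": [[-1,0.25,0,0,0,0,0],[-1,0.25,0,0,0,0,0],[-1,0.25,0,0,0,0,0],[-0.99,0.06,0,0,0,0,0],[0,0,0,0,0,0,0],[0,0,0,0,0,0,0]]}}

```text
time: 27.45
tool_pos: [480.1, -36.0, 228.5]
tcp_rot: [180.0, -0.0, 79.9]
ft_force: [0.2, 0.1, -1.1]
finger_gap: 54.0
grip_force: 42.3
```

Run:
```python
from h import *
s=st(); go(480.5,-36,60,yaw=80)
```

```text
t27.4 [480.1 -36.  228.5] [180.   -0.   79.9] gap54.0 F [ 0.2  0.1 -1.1] g42 J [-10. -11. 105.   0.  86.  -0.]
units [0.   0.01 5.62] rot [ 0.01 -0.   -0.02]
```

Both measurements agree, so I'll lower it in stages.

Request:
{"op": "apply_moves", "data": {"deltas": [[0,0,1,0,0,0,0],[0,0,1,0,0,0,0],[0,0,1,0,0,0,0],[0,0,0.6,0,0,0,0],[0,0,0.3,0,0,0,0],[0,0,0.3,0,0,0,0]]}}

```text
time: 28.2
tool_pos: [480.8, -36.2, 102.7]
tcp_rot: [179.9, -0.0, 80.0]
ft_force: [0.6, -0.2, -0.3]
finger_gap: 53.9
grip_force: 42.3
```

Request:
{"op": "apply_moves", "data": {"deltas": [[0,0,0.3,0,0,0,0],[0,0,0.3,0,0,0,0],[0,0,0.3,0,0,0,0]]}}

```text
time: 28.58
tool_pos: [480.2, -36.4, 74.9]
tcp_rot: [180.0, -0.0, 79.9]
ft_force: [-1.0, 0.1, 0.0]
finger_gap: 54.1
grip_force: 42.3
```

Request:
{"op": "apply_moves", "data": {"deltas": [[0,0,0.3,0,0,0,0],[0,0,0.3,0,0,0,0],[0,0,0.2,0,0,0,0],[0,0,0,0,0,0,0]]}}

```text
time: 29.08
tool_pos: [480.9, -36.3, 54.3]
tcp_rot: [180.0, -0.0, 79.9]
ft_force: [-16.8, 2.5, 36.4]
finger_gap: 54.1
grip_force: 58.8
```

Request:
{"op": "apply_moves", "data": {"deltas": [[0,0,-0.1,0,0,0,0.5],[0,0,0,0,0,0,1],[0,0,0,0,0,0,1],[0,0,-1,0,0,0,1],[0,0,-1,0,0,0,1],[0,0,-1,0,0,0,1],[0,0,-1,0,0,0,1],[0,0,-1,0,0,0,1]]}}

```text
time: 30.08
tool_pos: [479.8, -36.3, 204.6]
tcp_rot: [-180.0, 0.0, 79.9]
ft_force: [0.4, 0.4, 0.5]
finger_gap: 85.1
grip_force: 0.0
```

Request:
{"op": "apply_moves", "data": {"deltas": [[-1,0.36,-0.5,0,0,0,1],[-1,0.36,-0.5,0,0,0,1],[-1,0.36,-0.5,0,0,0,1],[-1,0.36,-0.5,0,0,0,1],[-1,0.36,-0.4,0,0,0,1],[-1,0.36,0,0,0,0,1],[-1,0.36,0,0,0,0,1],[-1,0.36,0,0,0,0,1]]}}

```text
time: 31.08
tool_pos: [523.2, -288.7, 275.4]
tcp_rot: [-180.0, -0.0, 79.9]
ft_force: [-0.2, 0.4, -0.6]
finger_gap: 85.2
grip_force: 0.0
```

Request:
{"op": "apply_moves", "data": {"deltas": [[-1,0.36,0,0,0,0,1],[-1,0.36,0,0,0,0,1],[-1,0.36,0,0,0,0,1],[-1,0.36,0,0,0,0,1],[-1,0.36,0,0,0,0,1],[0,0,0,0,0,0,1],[0,0,0,0,0,0,1]]}}

```text
time: 31.95
tool_pos: [550.1, -444.3, 275.3]
tcp_rot: [-179.9, -0.1, 79.9]
ft_force: [-0.0, -0.2, -0.2]
finger_gap: 85.5
grip_force: 0.0
```

Run:
```python
from h import *
s,C,im=wr("w7"); A=cam("scene"); a=snapshot("scene"); cv2.imwrite("pics/sc4.png",a[:,:,::-1])
for c,k,z in(('white',0,10),('red',9,20),('yellow',9,20),('blue',9,20)):
    for b in blobs(im,c,500,k):
        p=plane(C,b[:2],z); q=near(blobs(a,c,40,k),proj(A,p)); X,e=tri(C,b[:2],A,q[:2])
        if e<6: print(c,np.round(b[:3]),np.round(p,1),np.round(X,1),round(e,1))
```

```text
t31.9 [ 550.1 -444.3  275.3] [-1.799e+02 -1.000e-01  7.990e+01] gap85.5 F [-0.  -0.2 -0.2] g0 J [-43.  24.  63.   0.  93. -33.]
white [ 377.  406. 7767.] [ 579.  -734.2   10. ] [ 578.7 -761.   -16.5] 4.0
white [ 321.  155. 2326.] [ 562.  -404.9   10. ] [ 562.1 -404.5   10.9] 0.7
yellow [ 122.   82. 4484.] [ 386.8 -303.6   20. ] [ 387.4 -303.3   20.9] 1.1
```

View pics/w7.png

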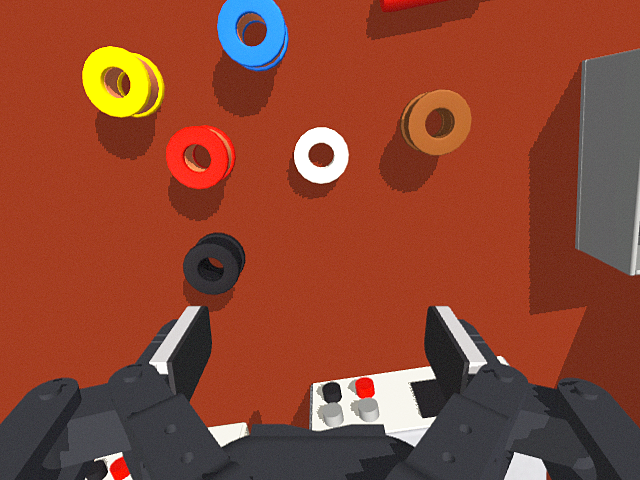

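In the wrist view, the last collar is at (321,155). Red is at (202,157), blue at (253,32) and yellow at (123,82). Yellow has been knocked about 35 mm from its first place. Black (214,263) and brown (436,122) are not meant. I'll pick the collar now.

Request:
{"op": "apply_moves", "data": {"deltas": [[0.7,0.08,1,0,0,0,1],[0.67,0.08,1,0,0,0,1],[0,0,1,0,0,0,1],[0,0,1,0,0,0,1],[0,0,1,0,0,0,1],[0,0,1,0,0,0,1],[0,0,1,0,0,0,1],[0,0,0.9,0,0,0,1]]}}

```text
time: 33.05
tool_pos: [562.2, -404.1, 38.6]
tcp_rot: [180.0, -0.0, 80.0]
ft_force: [0.2, -0.0, -0.7]
finger_gap: 85.4
grip_force: 0.0
```

Request:
{"op": "apply_moves", "data": {"deltas": [[0,0,0.4,0,0,0,1],[0,0,0.14,0,0,0,1],[0,0,0,0,0,0,1],[0,0,0,0,0,0,0],[0,0,0,0,0,0,0],[0,0,0,0,0,0,0],[0,0,0,0,0,0,0]]}}

```text
time: 33.92
tool_pos: [562.9, -406.0, 24.9]
tcp_rot: [179.9, 0.1, 79.9]
ft_force: [-0.0, 0.7, 5.9]
finger_gap: 53.3
grip_force: 41.4
```

Request:
{"op": "apply_moves", "data": {"deltas": [[0,0,-1,0,0,0,0],[0,0,-1,0,0,0,0],[0,0,-1,0,0,0,0],[0,0,-1,0,0,0,0],[0,0,-1,0,0,0,0],[0,0,-1,0,0,0,0],[0,0,-1,0,0,0,0],[0,0,0,0,0,0,0]]}}

```text
time: 34.92
tool_pos: [563.4, -406.4, 237.4]
tcp_rot: [179.7, 0.2, 79.9]
ft_force: [0.1, 0.2, -0.6]
finger_gap: 53.2
grip_force: 42.3
```

Run:
```python
from h import *
s=st(); go(467.5,-114.5,230,yaw=80)
```

```text
t34.9 [ 563.4 -406.4  237.4] [179.7   0.2  79.9] gap53.2 F [ 0.1  0.2 -0.6] g42 J [-40.  22.  69.  -0.  89. -30.]
units [ 9.02 -4.85  0.19] rot [ 0.07  0.04 -0.01]
```

Request:
{"op": "apply_moves", "data": {"deltas": [[1,-0.54,0,0,0,0,0],[1,-0.54,0,0,0,0,0],[1,-0.54,0,0,0,0,0],[1,-0.54,0,0,0,0,0],[1,-0.54,0,0,0,0,0],[1,-0.54,0,0,0,0,0],[1,-0.54,0,0,0,0,0],[1,-0.54,0,0,0,0,0]]}}

```text
time: 35.92
tool_pos: [475.4, -145.1, 231.6]
tcp_rot: [-179.9, -0.0, 79.9]
ft_force: [0.6, 0.4, -0.0]
finger_gap: 53.3
grip_force: 42.3
```

Request:
{"op": "apply_moves", "data": {"deltas": [[1.0,-0.53,0,0,0,0,0],[0.02,0,0,0,0,0,0],[0,0,0,0,0,0,0]]}}

```text
time: 36.3
tool_pos: [465.9, -113.6, 232.4]
tcp_rot: [-180.0, 0.0, 80.0]
ft_force: [-0.6, -0.5, -1.0]
finger_gap: 53.4
grip_force: 42.3
```

Run:
```python
from h import *
s=st(); go(467.5,-114.5,62,yaw=80)
```

```text
t36.3 [ 465.9 -113.6  232.4] [-180.    0.   80.] gap53.4 F [-0.6 -0.5 -1. ] g42 J [-20. -11. 105.  -0.  86. -10.]
units [-0.02  0.06  5.68] rot [-0.01  0.   -0.01]
```

Request:
{"op": "apply_moves", "data": {"deltas": [[-0.02,0.06,1,0,0,0,0],[0,0,1,0,0,0,0],[0,0,1,0,0,0,0],[0,0,0.6,0,0,0,0],[0,0,0.3,0,0,0,0],[0,0,0.3,0,0,0,0]]}}

```text
time: 37.05
tool_pos: [467.9, -115.0, 107.3]
tcp_rot: [180.0, 0.1, 79.9]
ft_force: [-5.1, -2.4, 2.9]
finger_gap: 53.3
grip_force: 42.6
```

Request:
{"op": "apply_moves", "data": {"deltas": [[0,0,0.3,0,0,0,0],[0,0,0.3,0,0,0,0],[0,0,0.3,0,0,0,0],[0,0,0.3,0,0,0,0]]}}

```text
time: 37.55
tool_pos: [467.8, -115.2, 71.5]
tcp_rot: [180.0, 0.1, 79.9]
ft_force: [-6.2, -4.2, 3.9]
finger_gap: 53.1
grip_force: 42.7
```

Request:
{"op": "apply_moves", "data": {"deltas": [[0,0,0.2,0,0,0,0],[0,0,0.2,0,0,0,0],[0,0,0,0,0,0,0]]}}

```text
time: 37.92
tool_pos: [467.8, -115.2, 60.6]
tcp_rot: [-180.0, 0.1, 80.0]
ft_force: [-9.8, -1.1, 13.2]
finger_gap: 52.9
grip_force: 44.3
```

Request:
{"op": "apply_moves", "data": {"deltas": [[0,0,-0.05,0,0,0,0.5],[0,0,0,0,0,0,1],[0,0,0,0,0,0,1],[0,0,-1,0,0,0,1],[0,0,-1,0,0,0,1],[0,0,-1,0,0,0,1],[0,0,-1,0,0,0,1],[0,0,-1,0,0,0,1]]}}

```text
time: 38.92
tool_pos: [468.0, -114.2, 211.8]
tcp_rot: [179.9, -0.0, 80.0]
ft_force: [-0.7, -0.1, 1.0]
finger_gap: 85.6
grip_force: 0.0
```

Request:
{"op": "apply_moves", "data": {"deltas": [[-0.8,0,-1,0,0,0,1],[-0.8,0,-1,0,0,0,1],[-0.8,0,0,0,0,0,1],[0,0,0,0,0,0,1],[0,0,0,0,0,0,1]]}}

```text
time: 39.55
tool_pos: [455.2, -184.7, 270.2]
tcp_rot: [-180.0, -0.0, 79.9]
ft_force: [-0.2, 0.3, -0.3]
finger_gap: 85.0
grip_force: 0.0
```

Run:
```python
from h import *
s,C,im=wr("w8")
a=snapshot("scene"); cv2.imwrite("pics/sc5.png",a[:,:,::-1])
cv2.imwrite("pics/chk.png",np.hstack([cv2.resize(a[190:350,110:390],(560,320),interpolation=cv2.INTER_CUBIC)[:, :],cv2.resize(im[0:400,220:420],(160,320))])[:,:,::-1])
go(450,-430,290,yaw=80)
```

```text
t39.5 [ 455.2 -184.7  270.2] [-180.    -0.    79.9] gap85.0 F [-0.2  0.3 -0.3] g0 J [-28. -10. 100.   0.  90. -18.]
units [-8.09  1.25 -0.67] rot [-0.01 -0.01 -0.  ]
```

View pics/chk.png

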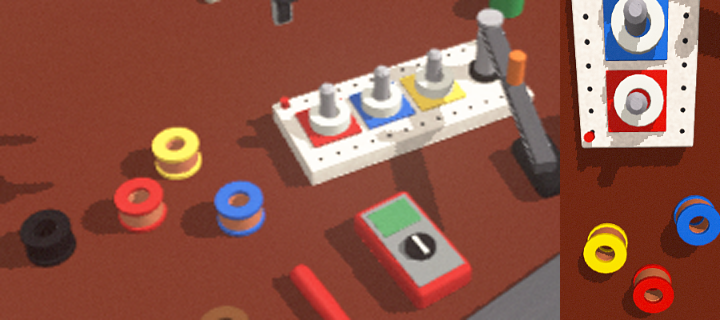

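All three collars lie flat on their plates, at red (330,120), blue (382,103) and yellow (434,87) in the crop. Next I'll look at the coils from above.

Request:
{"op": "apply_moves", "data": {"deltas": [[-1,0.16,0,0,0,0,1],[-1,0.16,0,0,0,0,1],[-1,0.16,0,0,0,0,1],[-1,0.16,0,0,0,0,1],[-1,0.16,0,0,0,0,1],[-1,0.16,-0.3,0,0,0,1],[-1,0.16,-0.3,0,0,0,1],[-1,0.16,0,0,0,0,1]]}}

```text
time: 40.65
tool_pos: [451.8, -428.7, 289.2]
tcp_rot: [179.9, 0.0, 80.0]
ft_force: [0.1, 0.2, 0.6]
finger_gap: 85.4
grip_force: 0.0
```

Request:
{"op": "apply_moves", "data": {"deltas": [[0,0,0,0,0,0,1],[0,0,0,0,0,0,1]]}}

```text
time: 40.9
tool_pos: [451.3, -427.1, 287.9]
tcp_rot: [-180.0, -0.1, 80.0]
ft_force: [0.2, 0.0, -0.3]
finger_gap: 85.5
grip_force: 0.0
```

```bash
cat >> h.py <<'E'
HSV['red']=[((0,190,175),(5,255,255)),((176,190,175),(180,255,255))]
def coils(im,C,cols=('red','yellow','blue'),a=None):
    A=cam("scene"); a=a if a is not None else snapshot("scene"); out={}
    for c in cols:
        k=7; SB=blobs(a,c,60,k)
        for b in blobs(im,c,800,k):
            p=plane(C,b[:2],20)
            # top flange: bore as hole in the flange mask
            m=mask(im,c); cs,h=cv2.findContours(m,cv2.RETR_CCOMP,cv2.CHAIN_APPROX_NONE)
            hol=[q for q,hh in zip(cs,h[0]) if hh[3]>=0 and cv2.contourArea(q)>150 and cv2.pointPolygonTest(b[3],tuple(map(float,q.mean((0,1)))),False)>0]
            q=near(SB,proj(A,p)); X,e=tri(C,b[:2],A,q[:2])
            if e<8: 
                print(c,np.round(b[:3]),'hull@20',np.round(p[:2],1),'tri',np.round(X,1),round(e,1)); out[c]=p
                for t in hol:
                    e2=cv2.fitEllipse(t); print('   hole@40',np.round(e2[0],1),np.round(e2[1]),np.round(plane(C,e2[0],40)[:2],1))
    return out
E
python3 - <<'E'
from h import *
s,C,im=wr("w9"); coils(im,C)
E
```

```text
t40.9 [ 451.3 -427.1  287.9] [-1.8e+02 -1.0e-01  8.0e+01] gap85.5 F [ 0.2  0.  -0.3] g0 J [-48.  10.  78.   0.  92. -38.]
red [ 301.  155. 2929.] hull@20 [ 443.1 -384.4] tri [ 443.6 -383.3   22.8] 1.8
   hole@40 [300.7 155.8] [27. 28.] [ 443.7 -383.3]
yellow [ 230.   83. 3573.] hull@20 [ 387.3 -303.4] tri [ 387.5 -303.1   20.7] 0.8
   hole@40 [228.8  82.6] [28. 32.] [ 389.9 -305.4]
```

Request:
{"op": "apply_moves", "data": {"deltas": [[0.7,-0.25,1,0,0,0,1],[0.67,-0.26,1,0,0,0,1],[0,0,1,0,0,0,1],[0,0,1,0,0,0,1],[0,0,1,0,0,0,1],[0,0,1,0,0,0,1],[0,0,1,0,0,0,1],[0,0,1,0,0,0,1]], "grip_force": 60}}

```text
time: 42.0
tool_pos: [443.5, -384.1, 47.9]
tcp_rot: [180.0, 0.0, 80.0]
ft_force: [0.7, -0.1, 0.7]
finger_gap: 85.5
grip_force: 0.0
```

Request:
{"op": "apply_moves", "data": {"deltas": [[0,0,0.6,0,0,0,1],[0,0,0.4,0,0,0,1],[0,0,0,0,0,0,1],[0,0,0,0,0,0,0],[0,0,0,0,0,0,0],[0,0,0,0,0,0,0],[0,0,0,0,0,0,0]]}}

```text
time: 42.88
tool_pos: [443.8, -385.9, 20.4]
tcp_rot: [179.9, 0.1, 79.9]
ft_force: [-2.2, 1.4, 7.1]
finger_gap: 59.4
grip_force: 64.7
```

Request:
{"op": "apply_moves", "data": {"deltas": [[0,0,-1,0,0,0,0],[0,0,-1,0,0,0,0],[0,0,-1,0,0,0,0],[0,0,-1,0,0,0,0],[0,0,-1,0,0,0,0],[0,0,-1,0,0,0,0],[0,0,-1,0,0,0,0],[0,0,0,0,0,0,0]]}}

```text
time: 43.88
tool_pos: [444.4, -386.3, 232.0]
tcp_rot: [179.7, 0.2, 79.9]
ft_force: [1.0, 0.3, -3.6]
finger_gap: 59.0
grip_force: 66.1
```

Run:
```python
from h import *
s=st(); go(467.2,-115,230,yaw=80)
```

```text
t43.9 [ 444.4 -386.3  232. ] [179.7   0.2  79.9] gap59.0 F [ 1.   0.3 -3.6] g66 J [-46.   6.  88.   0.  85. -36.]
units [ 9.04 -0.83  0.03] rot [ 0.06  0.05 -0.01]
```

Request:
{"op": "apply_moves", "data": {"deltas": [[1,-0.1,0,0,0,0,0],[1,-0.1,0,0,0,0,0],[1,-0.1,0,0,0,0,0],[1,-0.1,0,0,0,0,0],[1,-0.1,0,0,0,0,0],[1,-0.1,0,0,0,0,0],[1,-0.1,0,0,0,0,0],[1,-0.1,0,0,0,0,0]]}}

```text
time: 44.88
tool_pos: [460.6, -143.3, 226.5]
tcp_rot: [-179.9, -0.0, 79.9]
ft_force: [1.1, -0.4, -3.5]
finger_gap: 59.3
grip_force: 66.0
```

Request:
{"op": "apply_moves", "data": {"deltas": [[1.0,-0.03,0,0,0,0,0],[0.04,0,0,0,0,0,0],[0,0,0,0,0,0,0],[0,0,0,0,0,0,0]]}}

```text
time: 45.38
tool_pos: [465.7, -114.4, 227.9]
tcp_rot: [-180.0, 0.0, 79.9]
ft_force: [0.1, -0.6, -3.4]
finger_gap: 59.0
grip_force: 66.0
```

Run:
```python
from h import *
s,C,im=wr("w10"); go(467.2,-115,74,yaw=80)
m=mask(im,'red'); cs,h=cv2.findContours(m,cv2.RETR_CCOMP,cv2.CHAIN_APPROX_NONE)
for q,hh in zip(cs,h[0]):
    if hh[3]>=0 and cv2.contourArea(q)>1500: e=cv2.fitEllipse(q); print(e,plane(C,e[0],s['tool_pos'][2]+19.6)-s['tool_pos'])
```

```text
t45.4 [ 465.7 -114.4  227.9] [-180.     0.    79.9] gap59.0 F [ 0.1 -0.6 -3.4] g66 J [-20. -11. 105.  -0.  86. -10.]
units [-0.01  0.05  5.14] rot [-0.01  0.   -0.03]
((318.53753662109375, 348.4375), (63.49995422363281, 82.69406127929688), 97.792724609375) [ 2.58466109  3.13863558 19.6       ]
```

Request:
{"op": "apply_moves", "data": {"deltas": [[-0.05,0,1,0,0,0,0],[0,0,1,0,0,0,0],[0,0,1,0,0,0,0],[0,0,0.5,0,0,0,0],[0,0,0.2,0,0,0,0],[0,0,0,0,0,0,0]]}}

```text
time: 46.18
tool_pos: [466.1, -115.4, 118.0]
tcp_rot: [180.0, 0.0, 79.9]
ft_force: [0.4, 0.2, -2.4]
finger_gap: 58.8
grip_force: 66.0
```

Request:
{"op": "apply_moves", "data": {"deltas": [[0,0,0.3,0,0,0,0],[0,0,0.3,0,0,0,0],[0,0,0.3,0,0,0,0],[0,0,0,0,0,0,0]]}}

```text
time: 46.68
tool_pos: [464.9, -114.9, 89.3]
tcp_rot: [-179.9, -0.0, 79.9]
ft_force: [-0.4, -1.0, -3.7]
finger_gap: 59.2
grip_force: 66.0
```

Request:
{"op": "apply_moves", "data": {"deltas": [[0,0,0.3,0,0,0,0],[0,0,0.15,0,0,0,0],[0,0,0.1,0,0,0,0],[0,0,0,0,0,0,0]]}}

```text
time: 47.18
tool_pos: [465.7, -115.1, 76.3]
tcp_rot: [-179.9, 0.0, 80.0]
ft_force: [-14.1, 3.5, 24.4]
finger_gap: 59.1
grip_force: 68.4
```

Request:
{"op": "apply_moves", "data": {"deltas": [[0,0,-0.05,0,0,0,0.5],[0,0,0,0,0,0,1],[0,0,0,0,0,0,1],[0,0,-1,0,0,0,1],[0,0,-1,0,0,0,1],[0,0,-1,0,0,0,1],[0,0,-1,0,0,0,1],[0,0,-1,0,0,0,1]]}}

```text
time: 48.18
tool_pos: [465.8, -115.1, 226.4]
tcp_rot: [180.0, -0.0, 79.9]
ft_force: [0.7, -0.2, 0.1]
finger_gap: 85.1
grip_force: 0.0
```

Request:
{"op": "apply_moves", "data": {"deltas": [[-1,0.11,-0.5,0,0,0,1],[-1,0.11,-0.5,0,0,0,1],[-1,0.11,-0.5,0,0,0,1],[-1,0.11,-0.4,0,0,0,1],[-1,0.11,0,0,0,0,1],[-1,0.11,0,0,0,0,1],[-1,0.11,0,0,0,0,1],[-1,0.11,0,0,0,0,1]]}}

```text
time: 49.18
tool_pos: [449.8, -357.1, 282.2]
tcp_rot: [180.0, -0.0, 79.9]
ft_force: [0.5, -0.1, 0.1]
finger_gap: 85.3
grip_force: 0.0
```

Request:
{"op": "apply_moves", "data": {"deltas": [[0,0,0,0,0,0,1],[0,0,0,0,0,0,1]]}}

```text
time: 49.42
tool_pos: [449.9, -355.6, 282.2]
tcp_rot: [-180.0, -0.0, 79.9]
ft_force: [-0.7, 0.7, 0.2]
finger_gap: 85.1
grip_force: 0.0
```

Run:
```python
from h import *
s,C,im=wr("w11"); a=snapshot("scene"); cv2.imwrite("pics/sc6.png",a[:,:,::-1]); p=coils(im,C,a=a)
for k in p: go(p[k][0],p[k][1],17,yaw=80)
A=cam("scene"); q=near(blobs(a,'red',60,7),proj(A,(467,-115,76))); print(q[:3],proj(A,(467,-115,76)))
```

```text
t49.4 [ 449.9 -355.6  282.2] [-180.    -0.    79.9] gap85.1 F [-0.7  0.7  0.2] g0 J [-43.   3.  87.   0.  91. -33.]
red [ 549.   66. 3064.] hull@20 [ 692.6 -271.6] tri [ 693.9 -272.    17.4] 0.9
yellow [ 248.  157. 3052.] hull@20 [ 387.4 -305.3] tri [ 388.4 -304.2   22.4] 2.2
   hole@40 [246.6 158.6] [26. 29.] [ 389.9 -304.8]
units [4.15 7.48 8.85] rot [ 0. -0. -0.]
units [ 1.27 -2.35  8.85] rot [ 0. -0. -0.]
(270.8266020463112, 338.79590737749055, 309.5) [273.3672496  239.34759096]
```

Request:
{"op": "apply_moves", "data": {"deltas": [[0.44,-0.8,1,0,0,0,1],[0.44,-0.8,1,0,0,0,1],[0.43,-0.72,1,0,0,0,1],[0,0,1,0,0,0,1],[0,0,1,0,0,0,1],[0,0,1,0,0,0,1],[0,0,1,0,0,0,1],[0,0,0.9,0,0,0,1]]}}

```text
time: 50.52
tool_pos: [388.4, -304.3, 44.7]
tcp_rot: [180.0, 0.0, 80.0]
ft_force: [-0.1, -0.5, 0.1]
finger_gap: 85.1
grip_force: 0.0
```

Request:
{"op": "apply_moves", "data": {"deltas": [[0,0,0.6,0,0,0,1],[0,0,0.35,0,0,0,1],[0,0,0,0,0,0,1],[0,0,0,0,0,0,0],[0,0,0,0,0,0,0],[0,0,0,0,0,0,0],[0,0,0,0,0,0,0]]}}

```text
time: 51.4
tool_pos: [388.8, -306.0, 18.6]
tcp_rot: [179.9, 0.1, 79.9]
ft_force: [-1.7, 1.8, 7.4]
finger_gap: 59.4
grip_force: 63.6
```

Request:
{"op": "apply_moves", "data": {"deltas": [[0,0,-1,0,0,0,0],[0,0,-1,0,0,0,0],[0,0,-1,0,0,0,0],[0,0,-1,0,0,0,0],[0,0,-1,0,0,0,0],[0,0,-1,0,0,0,0],[0,0,-1,0,0,0,0],[0,0,0,0,0,0,0]]}}

```text
time: 52.4
tool_pos: [389.3, -306.4, 230.0]
tcp_rot: [179.7, 0.2, 79.9]
ft_force: [0.3, -0.2, -3.4]
finger_gap: 59.2
grip_force: 66.1
```

Run:
```python
from h import *
s=st(); go(492.7,43,230,yaw=80)
```

```text
t52.4 [ 389.3 -306.4  230. ] [179.7   0.2  79.9] gap59.2 F [ 0.3 -0.2 -3.4] g66 J [-44.  -9. 103.   0.  85. -34.]
units [12.07  1.36 -0.03] rot [ 0.06  0.04 -0.01]
```

Request:
{"op": "apply_moves", "data": {"deltas": [[1,0.12,0,0,0,0,0],[1,0.12,0,0,0,0,0],[1,0.12,0,0,0,0,0],[1,0.12,0,0,0,0,0],[1,0.12,0,0,0,0,0],[1,0.12,0,0,0,0,0],[1,0.12,0,0,0,0,0],[1,0.12,0,0,0,0,0]]}}

```text
time: 53.4
tool_pos: [457.8, -72.7, 225.0]
tcp_rot: [-179.9, -0.0, 79.9]
ft_force: [1.0, 0.4, -3.3]
finger_gap: 59.0
grip_force: 66.0
```

Request:
{"op": "apply_moves", "data": {"deltas": [[1,0.12,0,0,0,0,0],[1,0.12,0,0,0,0,0],[1,0.12,0,0,0,0,0],[1,0.04,0,0,0,0,0],[0.05,0,0,0,0,0,0],[0,0,0,0,0,0,0],[0,0,0,0,0,0,0]]}}

```text
time: 54.28
tool_pos: [491.1, 42.8, 226.4]
tcp_rot: [-180.0, 0.0, 79.9]
ft_force: [0.6, -0.6, -2.9]
finger_gap: 59.1
grip_force: 66.0
```

Run:
```python
from h import *
s=st(); go(492.7,42.2,75,yaw=80)
```

```text
t54.3 [491.1  42.8 226.4] [-180.     0.    79.9] gap59.1 F [ 0.6 -0.6 -2.9] g66 J [ -1.  -9. 103.  -0.  85.   9.]
units [-0.01  0.06  5.05] rot [-0.01  0.01 -0.02]
```

Request:
{"op": "apply_moves", "data": {"deltas": [[-0.01,0.03,1,0,0,0,0],[0,0,1,0,0,0,0],[0,0,1,0,0,0,0],[0,0,0.5,0,0,0,0],[0,0,0.2,0,0,0,0],[0,0,0,0,0,0,0]]}}

```text
time: 55.02
tool_pos: [492.7, 43.0, 116.5]
tcp_rot: [180.0, -0.0, 79.9]
ft_force: [-0.2, -0.2, -2.9]
finger_gap: 59.4
grip_force: 66.0
```

Request:
{"op": "apply_moves", "data": {"deltas": [[0,0,0.3,0,0,0,0],[0,0,0.3,0,0,0,0],[0,0,0.3,0,0,0,0],[0,0,0,0,0,0,0]]}}

```text
time: 55.52
tool_pos: [491.4, 43.2, 87.8]
tcp_rot: [-179.9, 0.0, 79.9]
ft_force: [0.1, 0.2, -3.8]
finger_gap: 58.8
grip_force: 66.0
```

Request:
{"op": "apply_moves", "data": {"deltas": [[0,0,0.3,0,0,0,0],[0,0,0.15,0,0,0,0],[0,0,0.1,0,0,0,0],[0,0,0,0,0,0,0]]}}

```text
time: 56.02
tool_pos: [492.3, 43.2, 74.6]
tcp_rot: [-180.0, 0.0, 80.0]
ft_force: [-14.7, -0.5, 22.0]
finger_gap: 59.2
grip_force: 68.2
```

Request:
{"op": "apply_moves", "data": {"deltas": [[0,0,-0.05,0,0,0,0.5],[0,0,0,0,0,0,1],[0,0,0,0,0,0,1],[0,0,-1,0,0,0,1],[0,0,-1,0,0,0,1],[0,0,-1,0,0,0,1],[0,0,-1,0,0,0,1],[0,0,-1,0,0,0,1]]}}

```text
time: 57.02
tool_pos: [492.3, 43.1, 224.9]
tcp_rot: [180.0, -0.0, 79.9]
ft_force: [-0.3, -0.4, -0.7]
finger_gap: 85.5
grip_force: 0.0
```

Request:
{"op": "apply_moves", "data": {"deltas": [[-1,0.22,-0.5,0,0,0,1],[-1,0.22,-0.5,0,0,0,1],[-1,0.22,-0.5,0,0,0,1],[-1,0.22,-0.4,0,0,0,1],[-1,0.22,0,0,0,0,1],[-1,0.22,0,0,0,0,1],[-1,0.22,0,0,0,0,1],[-1,0.22,0,0,0,0,1]]}}

```text
time: 58.02
tool_pos: [502.4, -203.5, 280.9]
tcp_rot: [180.0, -0.0, 79.9]
ft_force: [1.3, -0.2, 0.1]
finger_gap: 85.4
grip_force: 0.0
```

Request:
{"op": "apply_moves", "data": {"deltas": [[-1,0.22,0,0,0,0,1],[-1,0.22,0,0,0,0,1],[-1,0.22,0,0,0,0,1],[-1,0.22,0,0,0,0,1],[-0.4,0.2,0,0,0,0,1],[0,0,0,0,0,0,1],[0,0,0,0,0,0,1]]}}

```text
time: 58.9
tool_pos: [511.4, -337.0, 280.9]
tcp_rot: [-180.0, -0.0, 80.0]
ft_force: [-0.0, -0.3, 0.2]
finger_gap: 85.1
grip_force: 0.0
```

Run:
```python
from h import *
s,C,im=wr("w12"); a=snapshot("scene"); cv2.imwrite("pics/sc7.png",a[:,:,::-1])
HSV['blue']=[((100,140,70),(122,255,255))]
p=coils(im,C,cols=('blue',),a=a)
for k in p: go(p[k][0],p[k][1],17,yaw=80)
```

```text
t58.9 [ 511.4 -337.   280.9] [-180.   -0.   80.] gap85.1 F [-0.  -0.3  0.2] g0 J [-38.   9.  80.   0.  91. -28.]
blue [ 316.  144. 2958.] hull@20 [ 520.5 -285.4] tri [ 520.8 -284.8   21.3] 1.1
   hole@40 [315.7 144.3] [29. 29.] [ 520.7 -284.6]
units [ 1.75 -0.    8.81] rot [ 0. -0.  0.]
```

Request:
{"op": "apply_moves", "data": {"deltas": [[0.9,0,1,0,0,0,1],[0.86,0,1,0,0,0,1],[0,0,1,0,0,0,1],[0,0,1,0,0,0,1],[0,0,1,0,0,0,1],[0,0,1,0,0,0,1],[0,0,1,0,0,0,1],[0,0,0.9,0,0,0,1]]}}

```text
time: 60.0
tool_pos: [520.5, -285.1, 43.2]
tcp_rot: [180.0, -0.0, 80.0]
ft_force: [-0.1, 0.1, 0.2]
finger_gap: 85.6
grip_force: 0.0
```

Request:
{"op": "apply_moves", "data": {"deltas": [[0,0,0.6,0,0,0,1],[0,0,0.3,0,0,0,1],[0,0,0,0,0,0,1],[0,0,0,0,0,0,0],[0,0,0,0,0,0,0],[0,0,0,0,0,0,0],[0,0,0,0,0,0,0]]}}

```text
time: 60.88
tool_pos: [521.3, -286.7, 18.8]
tcp_rot: [179.9, 0.1, 79.9]
ft_force: [-1.3, 0.9, 4.5]
finger_gap: 59.0
grip_force: 65.0
```

Request:
{"op": "apply_moves", "data": {"deltas": [[0,0,-1,0,0,0,0],[0,0,-1,0,0,0,0],[0,0,-1,0,0,0,0],[0,0,-1,0,0,0,0],[0,0,-1,0,0,0,0],[0,0,-1,0,0,0,0],[0,0,-1,0,0,0,0],[0,0,0,0,0,0,0]]}}

```text
time: 61.88
tool_pos: [521.9, -287.0, 230.5]
tcp_rot: [179.7, 0.1, 79.9]
ft_force: [0.1, -1.0, -3.3]
finger_gap: 59.1
grip_force: 65.8
```

Run:
```python
from h import *
s=st(); go(479.7,-36.5,230,yaw=80)
```

```text
t61.9 [ 521.9 -287.   230.5] [1.797e+02 1.000e-01 7.990e+01] gap59.1 F [ 0.1 -1.  -3.3] g66 J [-34.   7.  87.   0.  85. -24.]
units [ 7.98 -2.85 -0.02] rot [ 0.07  0.03 -0.01]
```

Request:
{"op": "apply_moves", "data": {"deltas": [[1,-0.36,0,0,0,0,0],[1,-0.36,0,0,0,0,0],[1,-0.36,0,0,0,0,0],[1,-0.36,0,0,0,0,0],[1,-0.36,0,0,0,0,0],[1,-0.36,0,0,0,0,0],[1,-0.36,0,0,0,0,0],[0.97,-0.33,0,0,0,0,0]]}}

```text
time: 62.88
tool_pos: [476.9, -34.5, 225.1]
tcp_rot: [-179.9, -0.0, 79.9]
ft_force: [-0.4, 1.0, -2.2]
finger_gap: 59.0
grip_force: 65.8
```

Request:
{"op": "apply_moves", "data": {"deltas": [[0,0,0,0,0,0,0],[0,0,0,0,0,0,0],[0,0,0,0,0,0,0]]}}

```text
time: 63.25
tool_pos: [477.9, -36.4, 226.4]
tcp_rot: [-180.0, 0.0, 79.9]
ft_force: [0.0, 0.3, -2.3]
finger_gap: 59.3
grip_force: 65.8
```

Run:
```python
from h import *
s=st(); go(479.7,-36.5,75,yaw=80)
```

```text
t63.2 [477.9 -36.4 226.4] [-180.     0.    79.9] gap59.3 F [ 0.   0.3 -2.3] g66 J [-10. -11. 105.  -0.  86.  -0.]
units [0.01 0.06 5.05] rot [-0.01  0.   -0.02]
```

Request:
{"op": "apply_moves", "data": {"deltas": [[0,0.05,1,0,0,0,0],[0,0,1,0,0,0,0],[0,0,1,0,0,0,0],[0,0,0.5,0,0,0,0],[0,0,0.2,0,0,0,0],[0,0,0,0,0,0,0]]}}

```text
time: 64.0
tool_pos: [479.9, -36.2, 116.5]
tcp_rot: [180.0, 0.0, 79.9]
ft_force: [-0.4, 0.9, -2.4]
finger_gap: 59.1
grip_force: 65.8
```

Request:
{"op": "apply_moves", "data": {"deltas": [[0,0,0.3,0,0,0,0],[0,0,0.3,0,0,0,0],[0,0,0.3,0,0,0,0],[0,0,0,0,0,0,0]]}}

```text
time: 64.5
tool_pos: [478.7, -35.8, 87.7]
tcp_rot: [-179.9, 0.0, 79.9]
ft_force: [-1.3, -2.2, -3.1]
finger_gap: 59.2
grip_force: 65.7
```

Request:
{"op": "apply_moves", "data": {"deltas": [[0,0,0.3,0,0,0,0],[0,0,0.15,0,0,0,0],[0,0,0.1,0,0,0,0],[0,0,0,0,0,0,0]]}}

```text
time: 65.0
tool_pos: [479.6, -36.0, 74.7]
tcp_rot: [-180.0, 0.0, 79.9]
ft_force: [-15.1, -0.7, 23.8]
finger_gap: 59.1
grip_force: 68.2
```

Request:
{"op": "apply_moves", "data": {"deltas": [[0,0,-0.05,0,0,0,0.5],[0,0,0,0,0,0,1],[0,0,0,0,0,0,1],[0,0,-1,0,0,0,1],[0,0,-1,0,0,0,1],[0,0,-1,0,0,0,1],[0,0,-1,0,0,0,1],[0,0,-1,0,0,0,1]]}}

```text
time: 66.0
tool_pos: [479.6, -35.7, 224.9]
tcp_rot: [180.0, -0.0, 79.9]
ft_force: [0.6, -0.3, -0.4]
finger_gap: 85.3
grip_force: 0.0
```

Request:
{"op": "apply_moves", "data": {"deltas": [[0,0.6,-1,0,0,0,0.6],[-0.5,0.6,-1,0,0,0,0.6],[-0.5,0.6,-1,0,0,0,0.6],[0,0.5,-0.5,0,0,0,0.6],[0,0,0,0,0,0,0.6],[0,0,0,0,0,0,0.6]]}}

```text
time: 66.75
tool_pos: [541.7, -77.1, 327.9]
tcp_rot: [-179.9, -0.0, 80.0]
ft_force: [-0.2, -0.2, 0.6]
finger_gap: 51.3
grip_force: 0.0
```

Run:
```python
from h import *
s,C,im=wr("w13"); a=snapshot("scene"); b=snapshot("side"); cv2.imwrite("pics/sc8.png",a[:,:,::-1])
cv2.imwrite("pics/chk2.png",np.hstack([cv2.resize(a[180:290,230:390],(400,275),interpolation=cv2.INTER_CUBIC),cv2.resize(b[200:330,265:454],(400,275),interpolation=cv2.INTER_CUBIC)])[:,:,::-1])
k=near(blobs(im,'orange',100,3),proj(C,(619,71,165))); print(k[:3],plane(C,k[:2],160)); go(618.5,71.5,151,yaw=80)
for c,p in(('red',(467,-115,76)),('blue',(480,-36,76)),('yellow',(493,43,76))):
    q=near(blobs(im,c,500,5),proj(C,p)); print(c,np.round(q[:3]),np.round(plane(C,q[:2],92),1))
```

```text
t66.8 [541.7 -77.1 327.9] [-179.9   -0.    80. ] gap51.3 F [-0.2 -0.2  0.6] g0 J [-13.  -2.  86.   0.  96.  -3.]Traceback (most recent call last):
  File "<stdin>", line 4, in <module>
  File "h.py", line 30, in near
    def near(bl,p): return min(bl,key=lambda b:np.hypot(b[0]-p[0],b[1]-p[1]))
                           ~~~^^^^^^^^^^^^^^^^^^^^^^^^^^^^^^^^^^^^^^^^^^^^^^^
ValueError: min() iterable argument is empty
```

View pics/chk2.png

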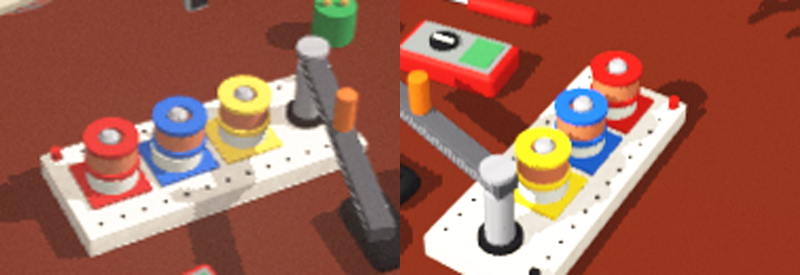

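All three coils sit flat on their collars in both views, and the yoke is still open with its knob at (346,108) in the left crop. Now I'll grip the knob again.

Request:
{"op": "apply_moves", "data": {"deltas": [[1,0.33,0,0,0,0,0.6],[1,0.33,0,0,0,0,0.6],[1,0.33,0.5,0,0,0,0.6],[1,0.33,0.5,0,0,0,0.6],[1,0.33,0.5,0,0,0,0.6],[0.3,0,0.5,0,0,0,0.6],[0,0,1,0,0,0,0.6],[0,0,0,0,0,0,0.6]], "grip_force": 40}}

```text
time: 67.9
tool_pos: [616.4, 70.1, 235.5]
tcp_rot: [-179.6, 0.1, 79.9]
ft_force: [-0.2, 0.7, 0.3]
finger_gap: 51.2
grip_force: 0.0
```

Run:
```python
from h import *
s,C,im=wr("w14"); go(618.5,71.5,151,yaw=80)
for b in blobs(im,'orange',100,3): print(np.round(b[:3]),plane(C,b[:2],165))
P=np.array([507,127.]); Rt=R.from_euler('xyz',[180,0,80],degrees=True).as_matrix()
k=np.array([618.5,71.5]); th0=np.arctan2(*(k-P)[::-1]); thE=np.radians(-99.4)-.02
ts=np.linspace(th0,thE,14); pp=[P+124.5*np.array([np.cos(t),np.sin(t)]) for t in ts]; pp[0]=k
for a,b in zip(pp,pp[1:]): print(np.round(Rt[:2,:2].T@(b-a)/30,2),np.round(b))
```

```text
t67.9 [616.4  70.1 235.5] [-1.796e+02  1.000e-01  7.990e+01] gap51.2 F [-0.2  0.7  0.3] g0 J [ 2. 11. 82. -0. 87. 12.]
units [0.06 0.03 2.89] rot [-0.04  0.01 -0.02]
[ 323.  249. 1554.] [621.84725677  76.33264501 165.        ]
[190. 331. 396.] [532.26306123  37.24167433 165.        ]
[-0.39 -0.14] [612.  61.]
[-0.37 -0.17] [605.  51.]
[-0.35 -0.21] [597.  41.]
[-0.33 -0.24] [588.  33.]
[-0.31 -0.28] [578.  25.]
[-0.28 -0.31] [568.  18.]
[-0.25 -0.33] [557.  13.]
[-0.21 -0.35] [545.   9.]
[-0.18 -0.37] [533.   5.]
[-0.14 -0.39] [521.   3.]
[-0.1 -0.4] [509.   3.]
[-0.06 -0.41] [496.   3.]
[-0.02 -0.41] [484.   5.]
```

Request:
{"op": "apply_moves", "data": {"deltas": [[0.1,0.05,1,0,0,0,0.6],[0,0,1,0,0,0,0.6],[0,0,0.8,0,0,0,0.6],[0,0,0,0,0,0,0],[0,0,0,0,0,0,0],[0,0,0,0,0,0,0],[0,0,0,0,0,0,0]]}}

```text
time: 68.82
tool_pos: [619.1, 73.0, 156.4]
tcp_rot: [-179.8, 0.0, 79.9]
ft_force: [-11.4, -0.7, 1.9]
finger_gap: 20.8
grip_force: 40.5
```

Request:
{"op": "apply_moves", "data": {"deltas": [[-0.39,-0.14,0,0,0,0,0],[-0.37,-0.17,0,0,0,0,0],[-0.35,-0.21,0,0,0,0,0],[-0.33,-0.24,0,0,0,0,0],[-0.31,-0.28,0,0,0,0,0],[-0.28,-0.31,0,0,0,0,0],[-0.25,-0.33,0,0,0,0,0],[-0.21,-0.35,0,0,0,0,0]]}}

```text
time: 69.82
tool_pos: [551.0, 4.2, 157.1]
tcp_rot: [179.4, 0.4, 79.7]
ft_force: [18.0, -28.1, -18.9]
finger_gap: 20.6
grip_force: 40.4
```

Run:
```python
from h import *
s=st()
```

```text
t69.8 [551.    4.2 157.1] [179.4   0.4  79.7] gap20.6 F [ 18.  -28.1 -18.9] g40 J [ -5.   3. 100.  -0.  77.   6.]
```

Request:
{"op": "apply_moves", "data": {"deltas": [[-0.35,-0.3,0,0,0,0,0],[-0.14,-0.39,0,0,0,0,0]]}}

```text
time: 70.08
tool_pos: [526.9, -4.7, 157.1]
tcp_rot: [179.6, 0.3, 79.8]
ft_force: [11.3, -24.9, -13.0]
finger_gap: 20.6
grip_force: 40.6
```

Request:
{"op": "apply_moves", "data": {"deltas": [[-0.1,-0.4,0,0,0,0,0],[0,0,0,0,0,0,0]]}}

```text
time: 70.32
tool_pos: [513.1, -5.4, 157.2]
tcp_rot: [179.8, 0.3, 79.8]
ft_force: [0.5, -16.8, -5.9]
finger_gap: 20.8
grip_force: 41.0
```

Request:
{"op": "apply_moves", "data": {"deltas": [[-0.15,-0.35,0,0,0,0,0],[0,-0.35,0,0,0,0,0],[0,0,0,0,0,0,0]]}}

```text
time: 70.7
tool_pos: [491.5, -5.2, 157.3]
tcp_rot: [179.8, 0.2, 79.8]
ft_force: [-1.4, -12.8, -3.5]
finger_gap: 20.7
grip_force: 41.9
```

Request:
{"op": "apply_moves", "data": {"deltas": [[0.02,-0.2,0,0,0,0,0],[0,0,0,0,0,0,0]]}}

```text
time: 70.95
tool_pos: [485.7, -3.7, 157.3]
tcp_rot: [179.8, 0.3, 79.9]
ft_force: [-2.5, -14.4, -1.2]
finger_gap: 20.7
grip_force: 42.1
```

Request:
{"op": "apply_moves", "data": {"deltas": [[0,-0.1,0,0,0,0,0],[0,0,0,0,0,0,0]]}}

```text
time: 71.2
tool_pos: [484.0, -3.4, 157.4]
tcp_rot: [179.6, 0.3, 79.8]
ft_force: [4.9, -15.3, -7.8]
finger_gap: 21.1
grip_force: 41.7
```

Request:
{"op": "apply_moves", "data": {"deltas": [[0,-0.1,0,0,0,0,0],[0,0,0,0,0,0,0]]}}

```text
time: 71.45
tool_pos: [483.9, -3.4, 157.5]
tcp_rot: [179.3, 0.2, 79.8]
ft_force: [25.6, -17.4, -21.7]
finger_gap: 20.6
grip_force: 41.3
```

Request:
{"op": "apply_moves", "data": {"deltas": [[0,-0.1,0,0,0,0,0],[0,0,0,0,0,0,0]]}}

```text
time: 71.7
tool_pos: [483.6, -3.4, 157.6]
tcp_rot: [178.9, 0.2, 79.8]
ft_force: [43.6, -19.3, -35.3]
finger_gap: 20.7
grip_force: 41.9
```

Run:
```python
from h import *
s=st()
```

```text
t71.7 [483.6  -3.4 157.6] [178.9   0.2  79.8] gap20.7 F [ 43.6 -19.3 -35.3] g42 J [ -6.  -8. 110.  -0.  77.   4.]
```

The yoke is on its shut stop. I'll relax the push, let go, rise and check.

Request:
{"op": "apply_moves", "data": {"deltas": [[0,0.15,0,0,0,0,0],[0,0,0,0,0,0,0.3],[0,0,0,0,0,0,0.6],[0,0,0,0,0,0,0.6],[0,0,-1,0,0,0,0.6],[0,0,-1,0,0,0,0.6],[-0.5,0,-1,0,0,0,0.6],[-0.5,0,-1,0,0,0,0.6]]}}

```text
time: 72.7
tool_pos: [475.2, -29.3, 276.3]
tcp_rot: [180.0, -0.0, 80.0]
ft_force: [0.3, -0.7, 0.6]
finger_gap: 51.6
grip_force: 0.0
```

Request:
{"op": "apply_moves", "data": {"deltas": [[-0.5,0,-1,0,0,0,0.6],[-0.5,0,-1,0,0,0,0.6],[0,0,0,0,0,0,0.6],[0,0,0,0,0,0,0.6]]}}

```text
time: 73.2
tool_pos: [470.0, -58.6, 334.4]
tcp_rot: [-180.0, -0.0, 79.9]
ft_force: [-0.4, 0.6, -0.1]
finger_gap: 51.5
grip_force: 0.0
```

Run:
```python
from h import *
s,C,im=wr("w15"); a=snapshot("scene")
for b in blobs(im,'orange',300,3): p=plane(C,b[:2],165); print(np.round(b[:3]),np.round(p,1))
cv2.imwrite("pics/fin.png",np.hstack([im[0:400,150:500],cv2.resize(a[170:390,110:457],(450,400))[:, :]])[:,:,::-1])
```

```text
t73.2 [470.  -58.6 334.4] [-180.    -0.    79.9] gap51.5 F [-0.4  0.6 -0.1] g0 J [-13. -13.  96.   0.  97.  -3.]
[323. 138. 594.] [487.    2.6 165. ]
```

View pics/fin.png

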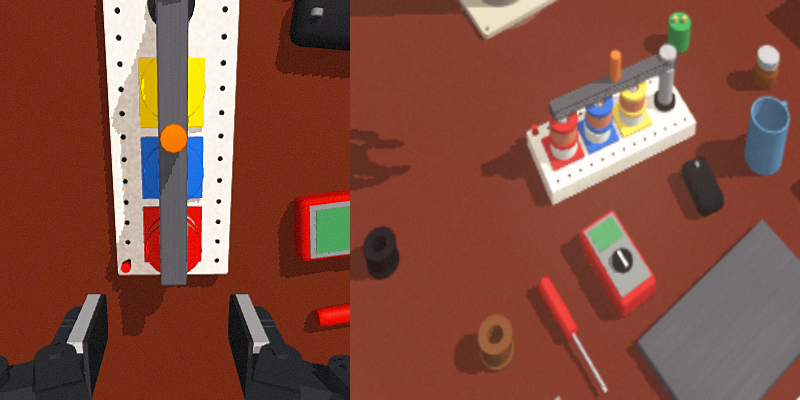

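The yoke lies straight over all three legs, with its knob at (173,138), measured at (487,3) against (487.6,3.6) expected for shut. The coils are in place and the bystanders have not moved.

```bash
python3 -c "
from bench import *
print(hand_in())"
```

```text
the job is handed in; nothing more can be done
None
```

The transformer is made up and handed in at about 73 s: all three collars are down on their plates, the red, yellow and blue coils are home on their own legs, and the yoke is shut to its stop and released, with the bystanders looking undisturbed in the last picture.

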